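Load the cuff dryer with the air cock shut, then turn the air on

TASK

First shut the dryer's air cock by turning its lever to the stop, then press the filter cap flush with the block using the pusher and stand the pusher upright back in the steel tray, and hang every cuff astride the drying pipe, with the air still shut off. When all that is done, open the cock fully, to its other stop. Leave the cream pot, the brown jar and the cotton buds where they are.

Things in the scene. Friction and masses are not known exactly. Their poses are not given: they have to be found in the camera images.
- pipe_mid (a point): Middle of the clear length of the drying pipe, on its axis, 88 mm above the desk: fixed level steel tube, 24 mm diameter, with air holes. y runs along it toward cock and filter block, x level across it (away from the robot at yaw 0), z up. Clear from y = -150 (post) to +150 mm (cock body), room for five cuffs 58 mm apart. Base plate below: 80 mm wide, 10 thick, y = -180 to 300.
- cock_spindle (a point): Vertical turning axis of the cock's lever at the lever's mid-height, 125 mm above the desk, 175 mm along y from pipe_mid; fixed axes, parallel to pipe_mid's. The lever is a level black bar 12 mm wide, 14 mm high, reaching 92 mm out from the spindle; pinch it about 60 mm out. Below its outer part it is clear, except when open: the filter block's top is 90 mm above the desk.
- cock (a joint): Lever angle, rad. 0 = shut: lever across the pipe, pointing along +x of cock_spindle (away from the robot). 1.571 = open: lever in line with the pipe, pointing along +y, over the filter block and cap. Opens counter-clockwise seen from above; hard stop at each end; friction 0.2 N m; stays where left.
- cap_top (a point): Centre of the top of the filter cap, a white round cap 34 mm across in the top of the white filter block (64 x 100 x 80 mm, top 90 mm above the desk), 60 mm along +y from the cock spindle. Moves with the cap: 98 mm above the desk when proud, 90 mm when home. z up.
- filter_cap (a joint): How far the cap is pressed down, m: 0 = 8 mm proud of the block, 0.008 = home, flush with the block's top, at a stop. Needs 8 to 10 N straight down; stays where left. With the cock open the lever passes 20 mm above the proud cap, so it can be pressed only with the cock shut.
- pusher_mid (a point): Centre, half-way up, of the pusher: turned wooden hand tool 90 mm tall, standing upright, z up along it; flat round foot 30 mm across, 45 mm below this point; straight round handle of 22 mm diameter from 38 to 80 mm above the foot. About 0.12 kg. Starts standing in the steel tray.
- tray: Shallow steel tray, fixed, 127 x 203 mm (x, y) with a rim 15 mm high; origin at the centre of its underside, on the desk. A rubber mat 112 x 160 mm covers its floor, top 3 mm above the desk.
- cuff_1_mid (a point): Centre, half-way up, of a cuff: rigid grey saddle 56 x 44 x 87 mm (x, y, z), flat-topped upside-down U of inner width 44 mm, open below, tunnel along y, standing on its steel-weighted edges 43.5 mm below this point. On its crown a rib along y, 10 thick, 34 long, 14 to 43.5 mm above this point. Inside of crown 10.5 mm above it: hung astride the pipe it is 1.5 mm above the pipe's axis. 100 g. 3 to 5 are present.
- cuff_2_mid (a point): Another cuff, the same as cuff_1; absent in some starts.
- cuff_3_mid (a point): Another cuff, the same as cuff_1; absent in some starts.
- cuff_4_mid (a point): Another cuff, the same as cuff_1; absent in some starts.
- cuff_5_mid (a point): Another cuff, the same as cuff_1; absent in some starts.
- pot: Bystander: round cream pot 91 mm across, 44 mm tall; origin under its centre.
- jar: Bystander: brown jar with a white lid, 48 mm across, 84 mm tall; origin under its centre.
- buds: Bystander: round tub of cotton buds 77 mm across, 80 mm tall; origin under its centre.
Not all that is in view belongs to the job. Leave any purple look-alike of the part that bears cuff_2_mid alone.

How it is judged:
By the outcome, as a careful person would: the job done as asked, in the order asked, and still so for the second after the job is handed in, with the robot touching nothing.
Of cuff_1, cuff_2, cuff_3, cuff_4, cuff_5 only 3 to 5 are there at a start; the rules pass over those that are not, and their reading is None.
At some moment in a run one of cuff_1, cuff_2, cuff_3, cuff_4, cuff_5 may be knocked a few centimetres aside while the robot is not near it.
It also fails if it takes over 210 s, if anything falls off the work surface, if the arm or the gripper's body presses on something with over 40 N, if the wrist force passes 120 N, or if a joint passes its speed limit or range.

ROBOT

A 7-joint arm with a two-finger parallel gripper is mounted at the origin on a cart in front of the work surface, level with it; the furniture and walls round the work are solid. World frame = base frame: x ahead of the robot, y to its left, z up, the work surface at z = 0. Lengths are in m, angles in degrees, forces in N, time in s.
With the tool pointing down it reaches from about 0.425 to 0.925 m from the base axis. Payload 6.8 kg.
Tool frame: the origin (TCP) lies between the finger pads; the fingertips stand 8 mm ahead of it and the grasp point (between the pads) lies 11 mm behind it; z points along the fingers, y is the line along which they close (so a half turn about z gives the same grasp; the last joint's range is limited). The gripper opens to 88 mm and grips with 3 to 60 N. Pads are 20 mm wide; open, the fingers measure 115 mm over their backs; the gripper's body (75 mm by 178 mm) begins 61 mm behind the grasp point.
Start: joints at [-6.194, 27.33, 1.283, 89.118, -0.659, 63.558, -4.761], TCP at [0.675, 0, 0.231] pointing down, gripper open.
Joint ranges: [-169.35, 169.35], [-19.33, 120.38], [-80.79, 83.38], [13.8, 139.57], [-78.32, 258.32], [9.67, 109.79], [-169.56, 169.56]. Speed limits (degrees/s): [136.94, 136.94, 180, 180, 180, 180, 180].

INTERFACE

Orientations are given as a 3x3 rotation matrix whose columns are the frame's x, y, z axes.
In Python, from rig import telemetry, grab_frame, env, look_for gives the robot as it stands. The module is installed in compiled form; this text tells all that it offers.
- The arm moves only by the tool play_rows, never from a script. Its argument "rows" is a list of rows, each an object of numbers: "x", "y", "z": the shift along the tool's x, y, z in cm; "turn": the turn about the tool's z in degrees; "gripper": the closure, from 0 (fully open) to 1 (shut). A call has 1 to 20 rows; each row shifts and turns the commanded pose from where the row before left it, along the tool's axes as they then stand; what a row does not reach is not made up. A row lasts 1/10 s, in which the tool goes at most 50 mm and 8.59 degrees, less where a joint would pass 70% of its speed; a pose out of reach is approached as far as the arm can. A call with a gripper value outside its range is refused whole. The fingers move at their own pace and stop on an object; the grip force is fixed at half the most. Time passes only in rows, so rows that do not move let the fingers close. It gives the time, the measured TCP pose, the force, the opening and the grip force at its end, in the units of the state.
- telemetry.get_obs(): the state, without advancing time (a new reading comes with each control period).
- grab_frame(name): name is "scene" or "side" or "wrist"; returns a dict with "frame" (420x560x3 uint8, red, green, blue), "depth" (420x560 float32, m along the optical axis (not along the pixel's ray), 0 where there is no reading), "camera_matrix" (3x3 intrinsics, pixels), "distortion" ([k1, k2, p1, p2, k3] as OpenCV has them; the pictures are not rectified), "view" (4x4, takes a point from world to camera coordinates); the wrist camera has in their place "hand_eye" (4x4, takes a point from camera to tool coordinates, whose origin is the TCP and whose axes are the flange's). Camera axes: x right, y down, z forward; pixel columns grow to the right and rows downward; lengths in m; the calibration is good to about 2 mm. A picture is of the moment at which its call begins: read the wrist's pose just before it.
- env.close_job(): hands the job in; it is judged then, once.
Trained networks look in the newest picture that a camera, given by its name, has taken for a name from the list of things; names that differ only in an ending like _2 or _b are one class to them, and where a whole thing is asked for, a point or a joint stands for the part that bears it (a point fixed in the world has none). Each returns a list of dicts, best first, with "score" (0 to 1); they miss things now and then, are a little off and sometimes report something else, mostly with a low value. They report only what shows in the picture. A call takes as long as a camera call. They do not tell look-alikes from the thing itself.
- look_for(camera, target): "point" ([x, y, z] in m, in world coordinates, good to about 4 mm: the middle of the surface that is visible of it).
The state is a dict: "time": time; "qpos": joint angles; "qd": joint speeds; "tau": joint torques, N m; "ee_pos": TCP position; "ee_rot": TCP orientation; "force": force on the tool from outside, world axes, zero at the start; "torque": the same for the moment, N m; "width": finger opening in m; "grasp_force": force on a finger pad.
Only numpy, scipy, OpenCV 4.12 (cv2) and the standard library are available. Lean on these libraries where they do the work, as an engineer would, in place of code of your own. Each camera call takes 0.05 s, during which the arm holds its last target. There are 200 camera calls.

## Working session

There is one attempt and no reset: what is moved stays moved. The work goes in short steps, Python scripts to look and compute and a tool call to move; the robot and the scene stay as the last step left them, time stands still between calls to the robot, and variables do not carry over. Pictures are saved under pics/ and viewed, at most 14 in all, crops included, and the job is handed in when it is done.

Besides the shell and the picture viewer there is one more tool, called after "Emit:" by a JSON object that holds its "api" and its "payload", one argument or row to a line. play_rows: Moves the arm, as the interface text tells. Its arguments: {"type":"object","properties":{"rows":{"type":"array"}},"required":["rows"]}

```bash
mkdir -p pics
cat > h.py <<'E'
import numpy as np, cv2
from rig import telemetry, grab_frame, env, look_for
def st():
    o=telemetry.get_obs(); return o
def cam(name):
    o=st(); f=grab_frame(name)
    if 'view' in f: T=np.linalg.inv(np.array(f['view']))
    else:
        W=np.eye(4); W[:3,:3]=np.array(o['ee_rot']); W[:3,3]=o['ee_pos']; T=W@np.array(f['hand_eye'])
    f['T']=T; return f
def cloud(f):
    d=f['depth']; h,w=d.shape
    u,v=np.meshgrid(np.arange(w),np.arange(h))
    p=cv2.undistortPoints(np.stack([u,v],-1).reshape(-1,1,2).astype(float),np.array(f['camera_matrix']),np.array(f['distortion'],float)).reshape(h,w,2)
    P=np.dstack([p[...,0]*d,p[...,1]*d,d])@f['T'][:3,:3].T+f['T'][:3,3]
    P[d<=0]=np.nan
    return P
def proj(f,p):
    V=np.linalg.inv(f['T'])
    r,_=cv2.projectPoints(np.array([p],float),cv2.Rodrigues(V[:3,:3])[0],V[:3,3],np.array(f['camera_matrix']),np.array(f['distortion'],float))
    return r.ravel().round(0)
def save(f,n): cv2.imwrite('pics/'+n,cv2.cvtColor(f['frame'],cv2.COLOR_RGB2BGR))
E
python3 - <<'E'
from h import *
o=st(); print(o['time'],o['ee_pos'],np.round(o['ee_rot'],3),o['width'])
F={}
for c in ['scene','side']:
    f=cam(c); save(f,c+'0.png'); F[c]=f
    np.savez(c+'0.npz',P=cloud(f),rgb=f['frame'])
    for t in ['cuff_1_mid','cock','cock_spindle','cap_top','pusher_mid','tray','pot','jar','buds','pipe_mid']:
        try:
            for r in look_for(c,t): print(c,t,round(r['score'],2),np.round(r['point'],3),proj(f,r['point']))
        except Exception as e: print(c,t,e)
E
```

```text
0.0 [ 6.74418180e-01 -7.36969286e-06  2.29723282e-01] [[-0.     1.    -0.002]
 [ 1.     0.    -0.   ]
 [-0.    -0.002 -1.   ]] 0.08766282971875394
scene cuff_1_mid 0.69 [0.466 0.139 0.05 ] [309. 189.]
scene cock 0.77 [0.659 0.154 0.131] [325. 213.]
scene cock_spindle 0.57 [0.635 0.024 0.007] [276. 240.]
scene pusher_mid 0.48 [ 0.411 -0.251  0.047] [184. 183.]
scene tray 0.64 [ 0.417 -0.294  0.003] [172. 195.]
scene pot 0.85 [0.628 0.416 0.041] [410. 223.]
scene pot 0.35 [ 0.416 -0.299  0.007] [171. 195.]
scene pot 0.16 [0.651 0.175 0.101] [331. 218.]
scene jar 0.94 [ 0.785 -0.175  0.063] [203. 273.]
scene jar 0.2 [0.648 0.178 0.096] [332. 219.]
scene buds 0.81 [ 0.813 -0.063  0.081] [247. 275.]
scene buds 0.7 [0.478 0.325 0.047] [368. 189.]
scene pipe_mid 0.62 [0.629 0.023 0.015] [276. 237.]
side cuff_1_mid 0.66 [0.448 0.126 0.05 ] [219. 214.]
side cock 0.51 [0.64  0.124 0.129] [286. 185.]
side cock_spindle 0.81 [ 0.611 -0.038  0.029] [285. 250.]
side pusher_mid 0.82 [ 0.397 -0.261  0.05 ] [202. 313.]
side pusher_mid 0.68 [ 0.796 -0.07   0.078] [360. 235.]
side tray 0.32 [0.446 0.126 0.048] [218. 215.]
side tray 0.32 [ 0.794 -0.073  0.081] [360. 235.]
side tray 0.22 [ 0.762 -0.194  0.052] [361. 276.]
side pot 0.82 [0.607 0.394 0.04 ] [263. 172.]
side pot 0.17 [ 0.417 -0.301  0.003] [213. 343.]
side jar 0.56 [ 0.758 -0.195  0.054] [360. 276.]
side buds 0.83 [ 0.792 -0.076  0.08 ] [359. 236.]
side pipe_mid 0.78 [ 0.61  -0.035  0.03 ] [285. 248.]
```

```bash
python3 -c "
import cv2
for n in ['scene','side']:
    im=cv2.imread('pics/%s0.png'%n); cv2.imwrite('pics/%s0c.png'%n,cv2.resize(im[110:380,100:480],(800,568),interpolation=cv2.INTER_CUBIC))"
```

```text
(no output)
```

View pics/scene0c.png

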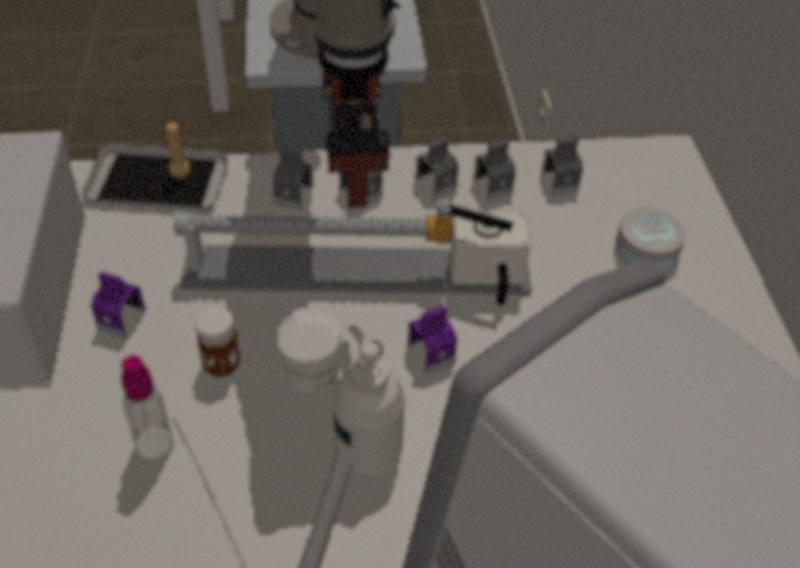

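View pics/side0c.png

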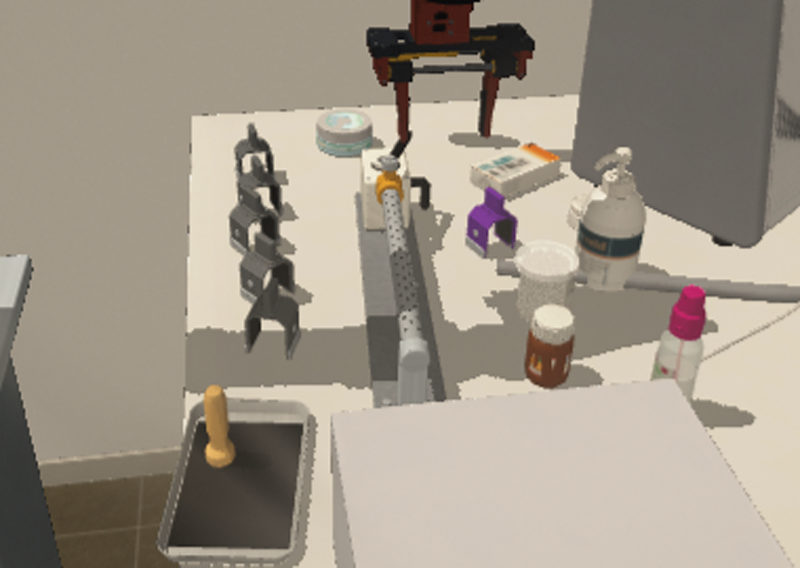

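Five grey cuffs stand in a row near the robot: crop x 290, 355, 435, 495, 560 at y≈175. Two purple look-alikes, at (115,300) and (435,335), are to be left alone. The lever is nearly open and the pusher is in the tray at the left.

```bash
cat > an.py <<'E'
from h import *
def ana(P,rgb,tag):
    x,y,z=P[...,0],P[...,1],P[...,2]
    hsv=cv2.cvtColor(rgb,cv2.COLOR_RGB2HSV)
    work=(x>0.3)&(x<0.95)&(abs(y)<0.6)
    print(tag,'desk z',np.round(np.nanmedian(z[work&(z<0.015)&(z>-.015)]),4))
    # cuffs: pts near-robot
    m=(work&(x<0.54)&(z>0.055)&(z<0.1)&(y>-0.2)).astype(np.uint8)
    n,l,s,c=cv2.connectedComponentsWithStats(m)
    for i in range(1,n):
        if s[i,4]>8:
            q=P[l==i]; k=q[q[:,2]>q[:,2].max()-.012]; print(' rib',len(q),np.round(np.median(k,0),3),np.round(q.max(0)[2],3),'ang',np.round(np.degrees(np.arctan2(*np.linalg.svd((k-k.mean(0))[:,:2])[2][0])),0))
    m=work&(z>0.118)&(z<0.14)&(x<0.72)&(x>0.55)&(y>0.05)&(rgb.max(-1)<90)
    q=P[m]
    if len(q)>5:
        v=np.linalg.svd((q-q.mean(0))[:,:2],full_matrices=False)[2][0]; print(' lever',len(q),np.round(q.mean(0),3),q.min(0).round(3),q.max(0).round(3),'dir',v.round(3))
    m=work&(z>0.09)&(z<0.108)&(y<0.12)&(y>-.2)&(x>0.55)&(x<0.7)
    q=P[m]
    if len(q)>5:
        a=np.polyfit(q[:,1],q[:,0],1); print(' pipe x=%.4f*y+%.4f'%tuple(a),len(q),q.min(0).round(3),q.max(0).round(3))
    m=(hsv[...,0]>8)&(hsv[...,0]<25)&(hsv[...,1]>90)&(x<0.5)&(y<-0.1)&(z>0.02)
    q=P[m]
    if len(q)>3: 
        t=q[q[:,2]>.05]; print(' pusher',len(q),np.median(q,0).round(3),np.median(t,0).round(3),q.max(0).round(3),q.min(0).round(3))
E
python3 - <<'E'
from an import *
for c in ['scene','side']:
    d=np.load(c+'0.npz'); ana(d['P'],d['rgb'],c)
f=cam('wrist'); save(f,'w0.png'); np.savez('w0.npz',P=cloud(f),rgb=f['frame']); ana(cloud(f),f['frame'],'wrist')
print(np.round(f['hand_eye'],3),np.round(f['camera_matrix'],0))
E
```

```text
scene desk z 0.0006
 rib 446 [0.427 0.568 0.094] 0.1 ang 90.0
 rib 153 [0.457 0.135 0.085] 0.09 ang 149.0
 rib 155 [0.465 0.326 0.087] 0.09 ang 175.0
 rib 158 [0.467 0.221 0.085] 0.091 ang -16.0
 rib 163 [ 0.468 -0.081  0.085] 0.089 ang -162.0
 lever 381 [0.646 0.4   0.129] [0.551 0.109 0.118] [0.72  0.573 0.14 ] dir [ 0.046 -0.999]
 pipe x=0.0995*y+0.6295 794 [ 0.601 -0.2    0.09 ] [0.653 0.119 0.108]
 pusher 134 [ 0.408 -0.254  0.065] [ 0.407 -0.253  0.078] [ 0.415 -0.244  0.095] [ 0.393 -0.265  0.02 ]
side desk z 0.0014
 rib 780 [0.417 0.571 0.094] 0.1 ang -90.0
 rib 117 [0.461 0.319 0.087] 0.09 ang 174.0
 rib 299 [0.458 0.144 0.087] 0.092 ang -174.0
 rib 210 [0.462 0.016 0.086] 0.089 ang 143.0
 rib 224 [ 0.464 -0.084  0.086] 0.09 ang -159.0
 lever 37 [0.654 0.153 0.131] [0.64  0.13  0.124] [0.674 0.191 0.135] dir [-0.476 -0.88 ]
 pipe x=0.0921*y+0.6217 718 [ 0.593 -0.2    0.09 ] [0.65  0.12  0.108]
 pusher 307 [ 0.4   -0.261  0.064] [ 0.399 -0.261  0.076] [ 0.41  -0.247  0.095] [ 0.389 -0.266  0.02 ]
wrist desk z -0.0012
 rib 1610 [0.462 0.127 0.077] 0.085 ang 174.0
 rib 2117 [0.464 0.023 0.085] 0.088 ang 144.0
 rib 1635 [ 0.465 -0.076  0.085] 0.088 ang -159.0
 lever 465 [0.642 0.131 0.129] [0.633 0.11  0.121] [0.65  0.139 0.133] dir [-0.153 -0.988]
 pipe x=0.0969*y+0.6230 9120 [ 0.592 -0.2    0.09 ] [0.65  0.12  0.108]
[[-0.001 -0.957 -0.289  0.08 ]
 [ 1.    -0.001 -0.001 -0.   ]
 [ 0.001 -0.289  0.957 -0.153]
 [ 0.     0.     0.     1.   ]] [[377.   0. 278.]
 [  0. 377. 211.]
 [  0.   0.   1.]]
```

View pics/w0.png

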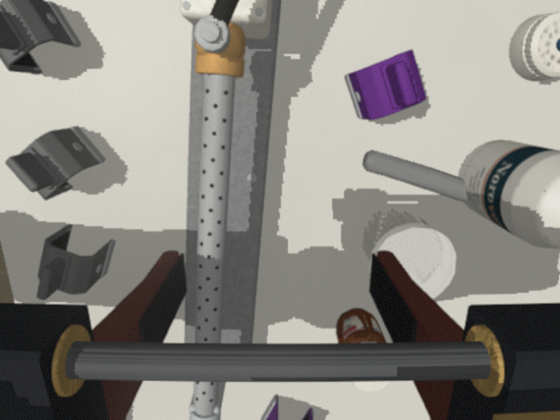

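Emit:
{"api": "play_rows", "payload": {
  "rows": [
    {"x": 3, "z": -1},
    {"x": 3, "z": -2},
    {"x": 3, "z": -2},
    {"x": 3, "z": -2},
    {"x": 3, "z": -1},
    {"x": 3},
    {},
    {}
  ]
}}

```text
$.rows[0]: bad value
```

Run:
```python
from an import *
f=cam('wrist'); save(f,'w1.png'); P=cloud(f); np.savez('w1.npz',P=P,rgb=f['frame']); ana(P,f['frame'],'wrist')
for t in ['cock','cap_top','filter_cap','cuff_1_mid']:
    for r in look_for('wrist',t): print(t,round(r['score'],2),np.round(r['point'],3),proj(f,r['point']))
print(st()['time'],st()['ee_pos'])
```

```text
wrist desk z -0.0012
 rib 1627 [0.462 0.128 0.077] 0.084 ang 168.0
 rib 2134 [0.464 0.023 0.085] 0.088 ang 144.0
 rib 1626 [ 0.465 -0.077  0.085] 0.088 ang -160.0
 lever 466 [0.642 0.131 0.129] [0.633 0.11  0.118] [0.649 0.14  0.133] dir [-0.151 -0.988]
 pipe x=0.0968*y+0.6230 9123 [ 0.593 -0.2    0.09 ] [0.65  0.12  0.107]
cock 0.94 [0.64  0.124 0.131] [222.  26.]
cuff_1_mid 0.62 [0.464 0.138 0.052] [25. 31.]
1.4 [6.75024257e-01 5.89588280e-06 2.30661479e-01]
```

View pics/w1.png

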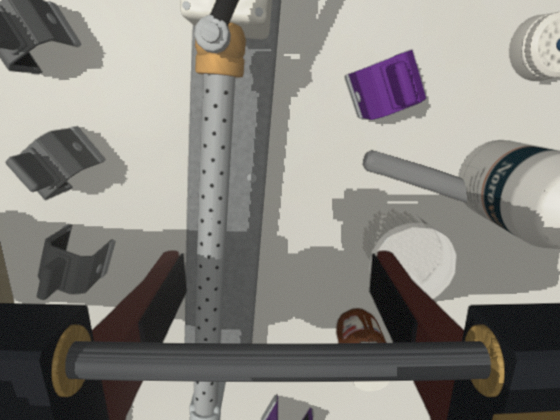

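Emit:
{"api": "play_rows", "payload": {
  "rows": [
    {"x": 3, "y": 0, "z": -1, "turn": 0, "gripper": 0},
    {"x": 3, "y": 0, "z": -2, "turn": 0, "gripper": 0},
    {"x": 3, "y": 0, "z": -2, "turn": 0, "gripper": 0},
    {"x": 3, "y": 0, "z": -2, "turn": 0, "gripper": 0},
    {"x": 3, "y": 0, "z": -1, "turn": 0, "gripper": 0},
    {"x": 3, "y": 0, "z": 0, "turn": 0, "gripper": 0},
    {"x": 0, "y": 0, "z": 0, "turn": 0, "gripper": 0},
    {"x": 0, "y": 0, "z": 0, "turn": 0, "gripper": 0}
  ]
}}

```text
time: 2.2
ee_pos: [0.6747, 0.1807, 0.3104]
ee_rot: [[-0.002, 1.0, -0.0], [1.0, 0.002, -0.0], [-0.0, -0.0, -1.0]]
force: [1.5, -0.7, 0.6]
width: 0.088
grasp_force: 0.0
```

Run:
```python
from an import *
f=cam('wrist'); save(f,'w2.png'); P=cloud(f); np.savez('w2.npz',P=P,rgb=f['frame']); ana(P,f['frame'],'wrist')
for t in ['cock','filter_cap','cuff_1_mid']:
    for r in look_for('wrist',t): print(t,round(r['score'],2),np.round(r['point'],3),proj(f,r['point']))
print(st()['time'],st()['ee_pos'])
```

```text
wrist desk z -0.0012
 rib 1612 [0.463 0.328 0.085] 0.088 ang 173.0
 rib 1358 [0.465 0.225 0.085] 0.088 ang 164.0
 rib 1231 [0.453 0.139 0.085] 0.088 ang 151.0
 rib 853 [0.462 0.026 0.084] 0.087 ang 145.0
 lever 1099 [0.655 0.166 0.13 ] [0.631 0.12  0.121] [0.677 0.204 0.133] dir [-0.44  -0.898]
 pipe x=0.0997*y+0.6223 2554 [ 0.599 -0.126  0.09 ] [0.649 0.12  0.105]
cock 0.82 [0.655 0.156 0.13 ] [257. 216.]
filter_cap 0.98 [0.635 0.179 0.094] [239. 183.]
cuff_1_mid 0.63 [0.461 0.143 0.055] [ 92. 207.]
2.4 [0.67529486 0.17811175 0.3105689 ]
```

View pics/w2.png

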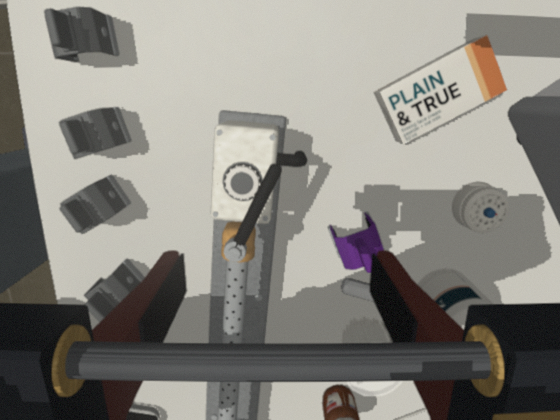

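Run:
```python
from h import *
d=np.load('w2.npz');P=d['P'];rgb=d['rgb']
def at(u,v,r=2): 
    q=P[v-r:v+r+1,u-r:u+r+1].reshape(-1,3); return np.nanmedian(q,0).round(4)
for n,u,v in [('spindle',235,248),('lever mid',256,208),('lever tip',276,168),('cap',238,183),('elbow',297,159),('elbow2',285,158)]: print(n,at(u,v))
x,y,z=np.moveaxis(P,-1,0)
m=(z>.085)&(z<.0935)&(x>.57)&(x<.72)&(y>.1)&(y<.3)&(rgb.min(-1)>120)
q=P[m]; print('block',len(q),q.min(0),q.max(0),cv2.minAreaRect(q[:,:2].astype(np.float32)))
m=(z>.0955)&(z<.102)&(x>.57)&(x<.72)&(y>.15)&(y<.25);q=P[m];print('cap',len(q),q.mean(0),cv2.minEnclosingCircle(q[:,:2].astype(np.float32)))
m=(z>.12)&(z<.14)&(x>.57)&(x<.75)&(y>.1)&(y<.3)&(rgb.max(-1)<90);q=P[m].astype(np.float32)
print('lever',cv2.minAreaRect(q[:,:2]),np.median(q[:,2]))
```

```text
spindle [0.634  0.1251 0.134 ]
lever mid [0.6543 0.1633 0.1305]
lever tip [0.6726 0.2004 0.1298]
cap [0.6348 0.1794 0.0969]
elbow [0.6951 0.1968 0.0548]
elbow2 [0.682  0.1977 0.0549]
block 3767 [0.60407499 0.13522331 0.08500231] [0.67340167 0.23513045 0.09336381] ((0.6385117769241333, 0.18478846549987793), (0.09740083664655685, 0.06229643151164055), 84.78761291503906)
cap 806 [0.63829916 0.18023429 0.09683797] ((0.6381579637527466, 0.1802164912223816), 0.017534689977765083)Traceback (most recent call last):
  File "<stdin>", line 11, in <module>
cv2.error: OpenCV(4.12.0) /io/opencv/modules/imgproc/src/convhull.cpp:143: error: (-215:Assertion failed) total >= 0 && (depth == CV_32F || depth == CV_32S) in function 'convexHull'
```

Emit:
{"api": "play_rows", "payload": {
  "rows": [
    {"x": -0.4, "y": -1.6, "z": 3, "turn": 0, "gripper": 0},
    {"x": 0, "y": 0, "z": 3, "turn": 8, "gripper": 0},
    {"x": 0, "y": 0, "z": 3, "turn": 8, "gripper": 0},
    {"x": 0, "y": 0, "z": 3, "turn": 8, "gripper": 0},
    {"x": 0, "y": 0, "z": 3, "turn": 2, "gripper": 0},
    {"x": 0, "y": 0, "z": 2.4, "turn": 0, "gripper": 0},
    {"x": 0, "y": 0, "z": 2, "turn": 0, "gripper": 0},
    {"x": 0, "y": 0, "z": 0, "turn": 0, "gripper": 0},
    {"x": 0, "y": 0, "z": 0, "turn": 0, "gripper": 0}
  ]
}}

```text
time: 3.3
ee_pos: [0.6593, 0.1752, 0.117]
ee_rot: [[0.439, 0.898, -0.0], [0.898, -0.439, -0.0], [-0.0, 0.0, -1.0]]
force: [0.7, -1.3, 1.1]
width: 0.0877
grasp_force: 0.0
```

Emit:
{"api": "play_rows", "payload": {
  "rows": [
    {"x": 0, "y": 0, "z": 0, "turn": 0, "gripper": 1},
    {"x": 0, "y": 0, "z": 0, "turn": 0, "gripper": 1},
    {"x": 0, "y": 0, "z": 0, "turn": 0, "gripper": 1},
    {"x": 0, "y": 0, "z": 0, "turn": 0, "gripper": 1},
    {"x": 0, "y": 0, "z": 0, "turn": 0, "gripper": 1},
    {"x": 0, "y": 0, "z": 0, "turn": 0, "gripper": 1},
    {"x": 0, "y": 0, "z": 0, "turn": 0, "gripper": 1},
    {"x": 0, "y": 0, "z": 0, "turn": 0, "gripper": 1}
  ]
}}

```text
time: 4.1
ee_pos: [0.659, 0.176, 0.1166]
ee_rot: [[0.438, 0.899, -0.0], [0.899, -0.438, -0.0], [-0.0, -0.0, -1.0]]
force: [-0.2, -0.4, 0.7]
width: 0.0275
grasp_force: 0.0
```

Emit:
{"api": "play_rows", "payload": {
  "rows": [
    {"x": 0, "y": 0, "z": 0, "turn": 0, "gripper": 1},
    {"x": 0, "y": 0, "z": 0, "turn": 0, "gripper": 1},
    {"x": 0, "y": 0, "z": 0, "turn": 0, "gripper": 1},
    {"x": 0, "y": 0, "z": 0, "turn": 0, "gripper": 1},
    {"x": -0.03, "y": 0.52, "z": 0, "turn": 5, "gripper": 1},
    {"x": -0.03, "y": 0.52, "z": 0, "turn": 5, "gripper": 1},
    {"x": -0.03, "y": 0.52, "z": 0, "turn": 5, "gripper": 1},
    {"x": -0.03, "y": 0.52, "z": 0, "turn": 5, "gripper": 1},
    {"x": 0, "y": 0, "z": 0, "turn": 0, "gripper": 1}
  ]
}}

```text
time: 5.0
ee_pos: [0.6777, 0.1633, 0.1168]
ee_rot: [[0.721, 0.693, 0.004], [0.693, -0.721, -0.0], [0.003, 0.003, -1.0]]
force: [8.8, -1.7, -5.5]
width: 0.012
grasp_force: 30.0
```

Emit:
{"api": "play_rows", "payload": {
  "rows": [
    {"x": -0.03, "y": 0.52, "z": 0, "turn": 5, "gripper": 1},
    {"x": -0.03, "y": 0.52, "z": 0, "turn": 5, "gripper": 1},
    {"x": -0.03, "y": 0.52, "z": 0, "turn": 5, "gripper": 1},
    {"x": -0.03, "y": 0.52, "z": 0, "turn": 5, "gripper": 1},
    {"x": -0.03, "y": 0.52, "z": 0, "turn": 5, "gripper": 1},
    {"x": -0.03, "y": 0.52, "z": 0, "turn": 5, "gripper": 1},
    {"x": -0.03, "y": 0.52, "z": 0, "turn": 5, "gripper": 1},
    {"x": -0.03, "y": 0.52, "z": 0, "turn": 5, "gripper": 1},
    {"x": -0.03, "y": 0.52, "z": 0, "turn": 5, "gripper": 1},
    {"x": 0, "y": 0.31, "z": 0, "turn": 3, "gripper": 1},
    {"x": 0, "y": 0, "z": 0, "turn": 0, "gripper": 1}
  ]
}}

```text
time: 6.1
ee_pos: [0.6959, 0.1152, 0.1169]
ee_rot: [[0.997, -0.073, 0.009], [-0.073, -0.997, -0.003], [0.009, 0.002, -1.0]]
force: [15.6, -4.7, -11.3]
width: 0.0117
grasp_force: 29.9
```

Emit:
{"api": "play_rows", "payload": {
  "rows": [
    {"x": 0, "y": 0.3, "z": 0, "turn": 2, "gripper": 1},
    {"x": 0, "y": 0.3, "z": 0, "turn": 1, "gripper": 1},
    {"x": 0, "y": 0.2, "z": 0, "turn": 0, "gripper": 1},
    {"x": 0, "y": 0, "z": 0, "turn": 0, "gripper": 1},
    {"x": 0, "y": 0, "z": 0, "turn": 0, "gripper": 1}
  ]
}}

```text
time: 6.6
ee_pos: [0.6958, 0.113, 0.117]
ee_rot: [[0.993, -0.119, 0.011], [-0.119, -0.993, 0.003], [0.01, -0.004, -1.0]]
force: [18.5, 4.6, -13.3]
width: 0.012
grasp_force: 30.0
```

Emit:
{"api": "play_rows", "payload": {
  "rows": [
    {"x": 0, "y": 0, "z": 0, "turn": 0, "gripper": 0},
    {"x": 0, "y": 0, "z": 0, "turn": 0, "gripper": 0},
    {"x": 0, "y": 0, "z": 0, "turn": 0, "gripper": 0},
    {"x": 0, "y": 0, "z": 0, "turn": 0, "gripper": 0},
    {"x": 0, "y": 0, "z": 0, "turn": 0, "gripper": 0},
    {"x": 0, "y": 0, "z": -2, "turn": 0, "gripper": 0},
    {"x": 0, "y": 0, "z": -3, "turn": 0, "gripper": 0},
    {"x": 0, "y": 0, "z": -4, "turn": -8, "gripper": 0},
    {"x": 0, "y": 0, "z": -4, "turn": -8, "gripper": 0},
    {"x": 0, "y": 0, "z": -4, "turn": -8, "gripper": 0},
    {"x": 0, "y": 0, "z": -2, "turn": -8, "gripper": 0},
    {"x": 0, "y": 0, "z": 0, "turn": -8, "gripper": 0},
    {"x": 0, "y": 0, "z": 0, "turn": -8, "gripper": 0},
    {"x": 0, "y": 0, "z": 0, "turn": -8, "gripper": 0},
    {"x": 0, "y": 0, "z": 0, "turn": -8, "gripper": 0},
    {"x": 0, "y": 0, "z": 0, "turn": -8, "gripper": 0},
    {"x": 0, "y": 0, "z": 0, "turn": -8, "gripper": 0},
    {"x": 0, "y": 0, "z": 0, "turn": -8, "gripper": 0},
    {"x": 0, "y": 0, "z": 0, "turn": -8, "gripper": 0},
    {"x": 0, "y": 0, "z": 0, "turn": -3, "gripper": 0}
  ]
}}

```text
time: 8.6
ee_pos: [0.6907, 0.1094, 0.3067]
ee_rot: [[-0.039, 0.999, -0.0], [0.999, 0.039, -0.0], [-0.0, -0.0, -1.0]]
force: [0.1, 0.6, 1.2]
width: 0.0878
grasp_force: 0.0
```

```bash
cat >> an.py <<'E'
def lever(P,rgb):
    x,y,z=np.moveaxis(P,-1,0)
    m=(z>.122)&(z<.14)&(x>.62)&(x<.76)&(y>.05)&(y<.23)&(rgb.max(-1)<90);q=P[m]
    v=np.linalg.svd((q-q.mean(0))[:,:2],full_matrices=False)[2][0]; print('lever',len(q),q.mean(0).round(4),q.min(0).round(3),q.max(0).round(3),'angle',np.degrees(np.arctan2(v[1],v[0])).round(2))
E
python3 - <<'E'
from an import *
o=st();print(o['ee_pos'],np.round(o['ee_rot'],3)[:,0])
f=cam('wrist'); save(f,'w3.png'); P=cloud(f); lever(P,f['frame']); ana(P,f['frame'],'w')
x,y,z=np.moveaxis(P,-1,0)
m=(z>.0955)&(z<.102)&(x>.57)&(x<.72)&(y>.15)&(y<.25);q=P[m];print('cap',len(q),q.mean(0),cv2.minEnclosingCircle(q[:,:2].astype(np.float32)))
E
```

```text
[0.69074394 0.10940591 0.30667152] [-0.039  0.999 -0.   ]
lever 1236 [0.6817 0.1166 0.1295] [0.639 0.107 0.122] [0.724 0.125 0.133] angle -5.26
w desk z -0.0012
 rib 1591 [0.465 0.224 0.085] 0.088 ang 164.0
 rib 1393 [0.454 0.138 0.085] 0.088 ang 151.0
 rib 1237 [0.464 0.023 0.085] 0.088 ang 143.0
 rib 384 [ 0.471 -0.066  0.065] 0.073 ang -173.0
 lever 1205 [0.68  0.117 0.129] [0.639 0.107 0.12 ] [0.72  0.125 0.133] dir [ 0.996 -0.093]
 pipe x=0.0927*y+0.6225 4038 [ 0.593 -0.196  0.09 ] [0.65  0.12  0.106]
cap 965 [0.63854031 0.17940288 0.09692826] ((0.6384409666061401, 0.1792660355567932), 0.01704593375325203)
```

View pics/w3.png

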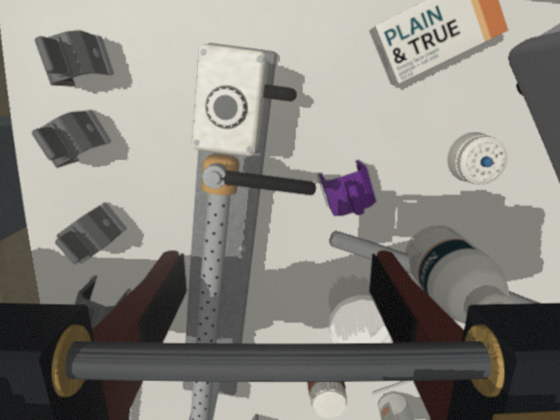

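Emit:
{"api": "play_rows", "payload": {
  "rows": [
    {"x": 0, "y": 0, "z": 0, "turn": 2.2, "gripper": 0},
    {"x": -3, "y": -2.25, "z": 0, "turn": 0, "gripper": 0},
    {"x": -3, "y": -2.25, "z": 0, "turn": 0, "gripper": 0},
    {"x": -3, "y": -2.25, "z": 0, "turn": 0, "gripper": 0},
    {"x": -3, "y": -2.25, "z": 0, "turn": 0, "gripper": 0},
    {"x": -3, "y": -2.25, "z": 0, "turn": 0, "gripper": 0},
    {"x": -3, "y": -2.25, "z": 0, "turn": 0, "gripper": 0},
    {"x": -3, "y": -2.25, "z": 0, "turn": 0, "gripper": 0},
    {"x": -3, "y": -2.25, "z": 0, "turn": 0, "gripper": 0},
    {"x": -3, "y": -2.25, "z": 0, "turn": 0, "gripper": 0},
    {"x": -3, "y": -2.25, "z": 1, "turn": 0, "gripper": 0},
    {"x": -3, "y": -2.25, "z": 2, "turn": 0, "gripper": 0},
    {"x": -3, "y": -2.25, "z": 2, "turn": 0, "gripper": 0},
    {"x": 0, "y": 0, "z": 0, "turn": 0, "gripper": 0},
    {"x": 0, "y": 0, "z": 0, "turn": 0, "gripper": 0}
  ]
}}

```text
time: 10.15
ee_pos: [0.4191, -0.2496, 0.2566]
ee_rot: [[0.007, 1.0, -0.0], [1.0, -0.007, 0.0], [0.0, -0.0, -1.0]]
force: [0.4, 0.1, 1.1]
width: 0.0879
grasp_force: 0.0
```

Run:
```python
from an import *
o=st();print(o['ee_pos'],np.round(o['ee_rot'],3)[:,0])
f=cam('wrist'); save(f,'w4.png'); P=cloud(f); np.savez('w4.npz',P=P,rgb=f['frame']);ana(P,f['frame'],'w')
for t in ['pusher_mid','tray']:
    for r in look_for('wrist',t): print(t,round(r['score'],2),np.round(r['point'],3),proj(f,r['point']))
x,y,z=np.moveaxis(P,-1,0)
m=(z>.005)&(z<.03)&(y<-.15)&(x<.52); q=P[m]; print('rim',len(q),cv2.minAreaRect(q[:,:2].astype(np.float32)))
hsv=cv2.cvtColor(f['frame'],cv2.COLOR_RGB2HSV)
for a,b in [(.04,.083),(.075,.1),(.1,.12)]:
    m=(hsv[...,0]>8)&(hsv[...,0]<25)&(hsv[...,1]>90)&(z>a)&(z<b)&(x<.5); q=P[m]
    if len(q)>5: print(a,len(q),q.mean(0).round(4),cv2.minEnclosingCircle(q[:,:2].astype(np.float32)))
```

```text
[ 0.41909673 -0.249628    0.25663199] [0.007 1.    0.   ]
w desk z -0.001
 rib 615 [ 0.457 -0.095  0.079] 0.085 ang 101.0
 pipe x=0.0921*y+0.6188 3658 [ 0.592 -0.2    0.09 ] [ 0.623 -0.094  0.1  ]
 pusher 3999 [ 0.406 -0.225  0.345] [ 0.406 -0.224  0.345] [ 0.477 -0.215  0.354] [ 0.362 -0.261  0.02 ]
pusher_mid 0.88 [ 0.398 -0.249  0.077] [254. 190.]
tray 0.95 [ 0.417 -0.285  0.002] [277. 205.]
rim 3583 ((0.4288291931152344, -0.37598559260368347), (0.3833365738391876, 0.18172580003738403), 83.54877471923828)
0.04 204 [ 0.3995 -0.2437  0.0644] ((0.39795705676078796, -0.25166863203048706), 0.011021546088159084)
0.075 458 [ 0.3986 -0.2495  0.0885] ((0.3979833424091339, -0.25182241201400757), 0.010975838638842106)
```

View pics/w4.png

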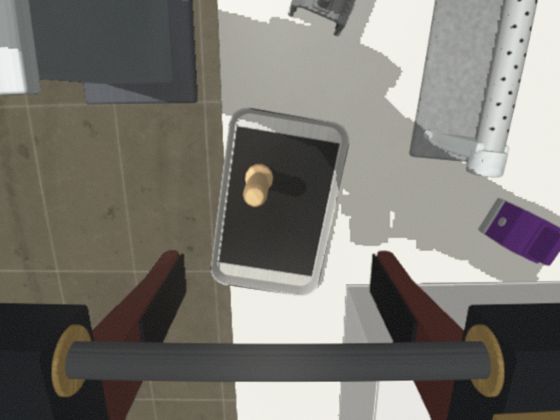

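Run:
```python
from an import *
for n in ['w4','side0','scene0']:
    P=np.load(n+'.npz')['P'];x,y,z=np.moveaxis(P,-1,0)
    m=(z>.06)&(z<.4)&(y<-.15)&(y>-.6)&(x>.42)&(x<.58)
    q=P[m]; print(n,len(q),np.nanpercentile(q,[1,50,99],axis=0).round(3).tolist())
    m&=(y<-.27);q=P[m]; print(n,len(q),np.nanpercentile(q,[1,50,99],axis=0).round(3).tolist() if len(q) else '')
    P=np.load(n+'.npz')['P']
```

```text
w4 28614 [[0.422, -0.47, 0.071], [0.464, -0.225, 0.341], [0.528, -0.215, 0.352]]
w4 4034 [[0.497, -0.508, 0.062], [0.504, -0.403, 0.149], [0.538, -0.379, 0.17]]
side0 6893 [[0.498, -0.587, 0.078], [0.535, -0.509, 0.17], [0.579, -0.384, 0.173]]
side0 6893 [[0.498, -0.587, 0.078], [0.535, -0.509, 0.17], [0.579, -0.384, 0.173]]
scene0 1736 [[0.5, -0.585, 0.067], [0.541, -0.464, 0.17], [0.579, -0.381, 0.174]]
scene0 1736 [[0.5, -0.585, 0.067], [0.541, -0.464, 0.17], [0.579, -0.381, 0.174]]
```

Emit:
{"api": "play_rows", "payload": {
  "rows": [
    {"x": -0.25, "y": -2.1, "z": 2, "turn": 0, "gripper": 0},
    {"x": 0, "y": 0, "z": 3, "turn": 0, "gripper": 0},
    {"x": 0, "y": 0, "z": 3, "turn": 0, "gripper": 0},
    {"x": 0, "y": 0, "z": 3, "turn": 0, "gripper": 0},
    {"x": 0, "y": 0, "z": 3, "turn": 0, "gripper": 0},
    {"x": 0, "y": 0, "z": 3, "turn": 0, "gripper": 0.3},
    {"x": 0, "y": 0, "z": 2, "turn": 0, "gripper": 0.5},
    {"x": 0, "y": 0, "z": 1, "turn": 0, "gripper": 0.5},
    {"x": 0, "y": 0, "z": 0, "turn": 0, "gripper": 1},
    {"x": 0, "y": 0, "z": 0, "turn": 0, "gripper": 1},
    {"x": 0, "y": 0, "z": 0, "turn": 0, "gripper": 1},
    {"x": 0, "y": 0, "z": 0, "turn": 0, "gripper": 1},
    {"x": 0, "y": 0, "z": 0, "turn": 0, "gripper": 1},
    {"x": 0, "y": 0, "z": 0, "turn": 0, "gripper": 1},
    {"x": 0, "y": 0, "z": 0, "turn": 0, "gripper": 1},
    {"x": 0, "y": 0, "z": 0, "turn": 0, "gripper": 1}
  ]
}}

```text
time: 11.9
ee_pos: [0.399, -0.2519, 0.0571]
ee_rot: [[0.004, 1.0, 0.001], [1.0, -0.004, -0.0], [-0.0, 0.001, -1.0]]
force: [-1.1, 0.1, 6.9]
width: 0.0215
grasp_force: 30.0
```

Emit:
{"api": "play_rows", "payload": {
  "rows": [
    {"x": 0, "y": 0, "z": -2, "turn": 0, "gripper": 1},
    {"x": 0, "y": 0, "z": -3, "turn": 0, "gripper": 1},
    {"x": 0, "y": 0, "z": -4, "turn": 0, "gripper": 1},
    {"x": 0, "y": 0, "z": -4, "turn": 0, "gripper": 1},
    {"x": 0, "y": 0, "z": -4, "turn": 0, "gripper": 1},
    {"x": 3.6, "y": 1.98, "z": 0, "turn": 0, "gripper": 1},
    {"x": 3.6, "y": 1.98, "z": 0, "turn": 0, "gripper": 1},
    {"x": 3.6, "y": 1.98, "z": 0, "turn": 0, "gripper": 1},
    {"x": 3.6, "y": 1.98, "z": 0, "turn": 0, "gripper": 1},
    {"x": 3.6, "y": 1.98, "z": 0, "turn": 0, "gripper": 1},
    {"x": 3.6, "y": 1.98, "z": 0, "turn": 0, "gripper": 1},
    {"x": 3.6, "y": 1.98, "z": 0, "turn": 0, "gripper": 1},
    {"x": 3.6, "y": 1.98, "z": 0, "turn": 0, "gripper": 1},
    {"x": 3.6, "y": 1.98, "z": 0, "turn": 0, "gripper": 1},
    {"x": 3.6, "y": 1.98, "z": 0, "turn": 0, "gripper": 1},
    {"x": 3.6, "y": 1.98, "z": 0, "turn": 0, "gripper": 1},
    {"x": 3.6, "y": 1.98, "z": 0, "turn": 0, "gripper": 1},
    {"x": 0, "y": 0, "z": 0, "turn": 0, "gripper": 1},
    {"x": 0, "y": 0, "z": 0, "turn": 0, "gripper": 1}
  ]
}}

```text
time: 13.8
ee_pos: [0.6372, 0.1802, 0.2255]
ee_rot: [[0.002, 1.0, -0.002], [1.0, -0.002, -0.001], [-0.001, -0.002, -1.0]]
force: [-0.1, -1.5, -2.1]
width: 0.0218
grasp_force: 30.0
```

Emit:
{"api": "play_rows", "payload": {
  "rows": [
    {"x": 0, "y": 0.1, "z": 2, "turn": 0, "gripper": 1},
    {"x": 0, "y": 0, "z": 2, "turn": 0, "gripper": 1},
    {"x": 0, "y": 0, "z": 2, "turn": 0, "gripper": 1},
    {"x": 0, "y": 0, "z": 0.7, "turn": 0, "gripper": 1},
    {"x": 0, "y": 0, "z": 0.3, "turn": 0, "gripper": 1},
    {"x": 0, "y": 0, "z": 0.3, "turn": 0, "gripper": 1},
    {"x": 0, "y": 0, "z": 0.3, "turn": 0, "gripper": 1},
    {"x": 0, "y": 0, "z": 0.3, "turn": 0, "gripper": 1},
    {"x": 0, "y": 0, "z": 0, "turn": 0, "gripper": 1}
  ]
}}

```text
time: 14.7
ee_pos: [0.6395, 0.1794, 0.149]
ee_rot: [[0.004, 1.0, 0.002], [1.0, -0.004, 0.0], [0.0, 0.002, -1.0]]
force: [-1.4, -0.5, 3.6]
width: 0.0215
grasp_force: 30.0
```

Emit:
{"api": "play_rows", "payload": {
  "rows": [
    {"x": 0, "y": 0, "z": 0.3, "turn": 0, "gripper": 1},
    {"x": 0, "y": 0, "z": 0.3, "turn": 0, "gripper": 1},
    {"x": 0, "y": 0, "z": 0.3, "turn": 0, "gripper": 1},
    {"x": 0, "y": 0, "z": 0.2, "turn": 0, "gripper": 1},
    {"x": 0, "y": 0, "z": 0, "turn": 0, "gripper": 1}
  ]
}}

```text
time: 15.2
ee_pos: [0.6403, 0.18, 0.1435]
ee_rot: [[0.004, 1.0, 0.004], [1.0, -0.004, 0.002], [0.002, 0.004, -1.0]]
force: [-12.7, -3.6, 36.6]
width: 0.0213
grasp_force: 30.2
```

Emit:
{"api": "play_rows", "payload": {
  "rows": [
    {"x": 0, "y": 0, "z": -1, "turn": 0, "gripper": 1},
    {"x": 0, "y": 0, "z": -3, "turn": 0, "gripper": 1},
    {"x": 0, "y": 0, "z": -4, "turn": 0, "gripper": 1},
    {"x": -3, "y": -1, "z": 0, "turn": 0, "gripper": 1},
    {"x": -3, "y": -2, "z": 0, "turn": 0, "gripper": 1},
    {"x": 0, "y": 0, "z": 0, "turn": 0, "gripper": 1}
  ]
}}

```text
time: 15.8
ee_pos: [0.6072, 0.1139, 0.2171]
ee_rot: [[0.009, 1.0, -0.001], [1.0, -0.009, -0.003], [-0.003, -0.001, -1.0]]
force: [0.0, -0.5, -1.8]
width: 0.0215
grasp_force: 30.0
```

Run:
```python
from an import *
o=st();print(o['ee_pos'])
f=cam('wrist'); save(f,'w5.png'); P=cloud(f)
x,y,z=np.moveaxis(P,-1,0)
for r0,r1 in [(0,.012),(.026,.03)]:
    r=np.hypot(x-.6384,y-.1795); q=P[(r>=r0)&(r<r1)&(z>.07)&(z<.12)]; print(len(q),np.median(q,0).round(4))
hsv=cv2.cvtColor(f['frame'],cv2.COLOR_RGB2HSV)
m=(hsv[...,0]>8)&(hsv[...,0]<25)&(hsv[...,1]>90)&(z<.26)&(z>.14)&(np.hypot(x-o['ee_pos'][0],y-o['ee_pos'][1])<.04); q=P[m]; print('pusher',len(q),q.min(0),q.max(0))
```

```text
[0.60716412 0.11389937 0.21709225]
872 [0.6385 0.1795 0.0897]
1332 [0.6379 0.182  0.0884]
pusher 4192 [0.58954839 0.1073672  0.1628739 ] [0.62653074 0.12770591 0.25962572]
```

Emit:
{"api": "play_rows", "payload": {
  "rows": [
    {"x": -3.07, "y": -1.71, "z": -1, "turn": 0, "gripper": 1},
    {"x": -3.07, "y": -1.71, "z": 0, "turn": 0, "gripper": 1},
    {"x": -3.07, "y": -1.71, "z": 0, "turn": 0, "gripper": 1},
    {"x": -3.07, "y": -1.71, "z": 0, "turn": 0, "gripper": 1},
    {"x": -3.07, "y": -1.71, "z": 0, "turn": 0, "gripper": 1},
    {"x": -3.07, "y": -1.71, "z": 0, "turn": 0, "gripper": 1},
    {"x": -3.07, "y": -1.71, "z": 0, "turn": 0, "gripper": 1},
    {"x": -3.07, "y": -1.71, "z": 0, "turn": 0, "gripper": 1},
    {"x": -3.07, "y": -1.71, "z": 0, "turn": 0, "gripper": 1},
    {"x": -3.07, "y": -1.71, "z": 0, "turn": 0, "gripper": 1},
    {"x": -3.07, "y": -1.71, "z": 0, "turn": 0, "gripper": 1},
    {"x": -3.07, "y": -1.71, "z": 0, "turn": 0, "gripper": 1},
    {"x": 0, "y": 0, "z": 0, "turn": 0, "gripper": 1},
    {"x": 0, "y": 0, "z": 0, "turn": 0, "gripper": 1}
  ]
}}

```text
time: 17.25
ee_pos: [0.4028, -0.2481, 0.2269]
ee_rot: [[0.004, 1.0, 0.001], [1.0, -0.004, 0.0], [0.0, 0.001, -1.0]]
force: [0.7, 0.4, -1.7]
width: 0.0214
grasp_force: 30.0
```

Emit:
{"api": "play_rows", "payload": {
  "rows": [
    {"x": -1, "y": 0.5, "z": 3, "turn": 0, "gripper": 1},
    {"x": 0, "y": 0, "z": 4, "turn": 0, "gripper": 1},
    {"x": 0, "y": 0, "z": 4, "turn": 0, "gripper": 1},
    {"x": 0, "y": 0, "z": 3, "turn": 0, "gripper": 1},
    {"x": 0, "y": 0, "z": 2, "turn": 0, "gripper": 1},
    {"x": 0, "y": 0, "z": 0.5, "turn": 0, "gripper": 1},
    {"x": 0, "y": 0, "z": 0.2, "turn": 0, "gripper": 1},
    {"x": 0, "y": 0, "z": 0.2, "turn": 0, "gripper": 1},
    {"x": 0, "y": 0, "z": 0, "turn": 0, "gripper": 1},
    {"x": 0, "y": 0, "z": 0, "turn": 0, "gripper": 1}
  ]
}}

```text
time: 18.25
ee_pos: [0.4078, -0.2583, 0.0585]
ee_rot: [[0.003, 1.0, 0.002], [1.0, -0.003, -0.001], [-0.001, 0.002, -1.0]]
force: [-0.6, 0.3, -1.8]
width: 0.0213
grasp_force: 30.0
```

Emit:
{"api": "play_rows", "payload": {
  "rows": [
    {"x": 0, "y": 0, "z": 0.15, "turn": 0, "gripper": 1},
    {"x": 0, "y": 0, "z": 0.1, "turn": 0, "gripper": 1},
    {"x": 0, "y": 0, "z": 0, "turn": 0, "gripper": 1}
  ]
}}

```text
time: 18.55
ee_pos: [0.4077, -0.2587, 0.0565]
ee_rot: [[0.004, 1.0, 0.002], [1.0, -0.004, -0.0], [-0.0, 0.002, -1.0]]
force: [-3.1, 1.2, 14.3]
width: 0.0213
grasp_force: 30.0
```

Emit:
{"api": "play_rows", "payload": {
  "rows": [
    {"x": 0, "y": 0, "z": -0.1, "turn": 0, "gripper": 1},
    {"x": 0, "y": 0, "z": 0, "turn": 0, "gripper": 0.6},
    {"x": 0, "y": 0, "z": 0, "turn": 0, "gripper": 0},
    {"x": 0, "y": 0, "z": 0, "turn": 0, "gripper": 0},
    {"x": 0, "y": 0, "z": 0, "turn": 0, "gripper": 0},
    {"x": 0, "y": 0, "z": 0, "turn": 0, "gripper": 0},
    {"x": 0, "y": 0, "z": -1, "turn": 0, "gripper": 0},
    {"x": 0, "y": 0, "z": -4, "turn": 0, "gripper": 0},
    {"x": 0, "y": 0, "z": -4, "turn": 0, "gripper": 0},
    {"x": 0, "y": 0, "z": -4, "turn": 0, "gripper": 0},
    {"x": 3, "y": 1, "z": -4, "turn": 0, "gripper": 0},
    {"x": 3, "y": 1, "z": -3, "turn": 0, "gripper": 0},
    {"x": 3, "y": 2, "z": -2, "turn": 0, "gripper": 0},
    {"x": 3, "y": 2, "z": 0, "turn": 0, "gripper": 0},
    {"x": 3, "y": 2, "z": 0, "turn": 0, "gripper": 0},
    {"x": 3, "y": 0, "z": 0, "turn": 0, "gripper": 0},
    {"x": 0, "y": 0, "z": 0, "turn": 0, "gripper": 0}
  ]
}}

```text
time: 20.25
ee_pos: [0.4878, -0.0746, 0.2759]
ee_rot: [[-0.003, 1.0, 0.0], [1.0, 0.003, 0.001], [0.001, 0.0, -1.0]]
force: [0.6, -0.6, 0.4]
width: 0.0879
grasp_force: 0.0
```

```bash
cat >> an.py <<'E'
def rib(name='wrist'):
    f=cam(name); P=cloud(f); x,y,z=np.moveaxis(P,-1,0)
    m=((z>.066)&(z<.1)&(x<.56)&(x>.38)&(y>-.2)&(y<.45)).astype(np.uint8)
    n,l,s,c=cv2.connectedComponentsWithStats(m)
    for i in range(1,n):
        if s[i,4]>60:
            q=P[l==i]; k=q[q[:,2]>np.percentile(q[:,2],98)-.006].astype(np.float32)
            (cx,cy),(w,h),_=cv2.minAreaRect(k[:,:2]); v=np.linalg.svd((k-k.mean(0))[:,:2],full_matrices=False)[2][0]; v=v*np.sign(v[1])
            print('rib n%d c=(%.4f,%.4f) size %.0fx%.0f top %.3f turn %.1f'%(s[i,4],cx,cy,w*1e3,h*1e3,np.percentile(q[:,2],98),np.degrees(np.arctan2(v[0],v[1]))))
    return f,P
E
python3 - <<'E'
from an import *
o=st();print(o['ee_pos'],np.round(o['ee_rot'],3)[:,0])
f,P=rib(); save(f,'w6.png')
f,P=rib('side'); save(f,'s6.png')
for r in look_for('side','pusher_mid'): print(round(r['score'],2),np.round(r['point'],3))
E
```

```text
[ 0.4878447  -0.07457113  0.2758585 ] [-0.003  1.     0.001]Traceback (most recent call last):
  File "<stdin>", line 3, in <module>
  File "an.py", line 36, in rib
    (cx,cy),(w,h),_=cv2.minAreaRect(k[:,:2]); v=np.linalg.svd((k-k.mean(0))[:,:2],full_matrices=False)[2][0]; v=v*np.sign(v[1])
                    ~~~~~~~~~~~~~~~^^^^^^^^^
cv2.error: OpenCV(4.12.0) /io/opencv/modules/imgproc/src/convhull.cpp:143: error: (-215:Assertion failed) total >= 0 && (depth == CV_32F || depth == CV_32S) in function 'convexHull'
```

Needs a contiguous array.

```bash
sed -i 's/cv2.minAreaRect(k\[:,:2\])/cv2.minAreaRect(np.ascontiguousarray(k[:,:2]))/' an.py
python3 - <<'E'
from an import *
f,P=rib(); save(f,'w6.png')
print('side');f,P=rib('side'); save(f,'s6.png')
for r in look_for('side','pusher_mid'): print(round(r['score'],2),np.round(r['point'],3))
E
```

```text
rib n466 c=(0.4617,0.0219) size 10x34 top 0.087 turn -37.1
rib n377 c=(0.4392,-0.1157) size 34x10 top 0.087 turn 22.4
side
rib n69 c=(0.4531,0.1341) size 11x32 top 0.089 turn -26.7
rib n90 c=(0.4633,0.0184) size 12x34 top 0.090 turn -34.2
rib n94 c=(0.4401,-0.1200) size 32x10 top 0.089 turn 22.3
0.87 [ 0.405 -0.268  0.049]
```

View pics/s6.png

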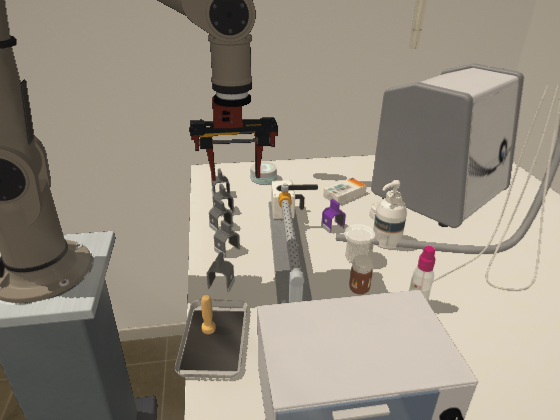

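The cuff nearest the tray has been knocked and now sits at (0.439, -0.116). The pusher stands in the tray and the lever is across the pipe. The purple cuffs, at full-picture (333,215) in the side view and the one behind the box, stay put. Picking the first grey cuff.

Emit:
{"api": "play_rows", "payload": {
  "rows": [
    {"x": -2, "y": -2.5, "z": 0, "turn": 0, "gripper": 0},
    {"x": -2.1, "y": -2.4, "z": 2, "turn": 0, "gripper": 0},
    {"x": 0, "y": 0, "z": 4, "turn": 8, "gripper": 0},
    {"x": 0, "y": 0, "z": 4, "turn": 8, "gripper": 0},
    {"x": 0, "y": 0, "z": 4, "turn": 6.4, "gripper": 0.2},
    {"x": 0, "y": 0, "z": 3.5, "turn": 0, "gripper": 0.4},
    {"x": 0, "y": 0, "z": 2.3, "turn": 0, "gripper": 0.5},
    {"x": 0, "y": 0, "z": 1, "turn": 0, "gripper": 0.5},
    {"x": 0, "y": 0, "z": 0, "turn": 0, "gripper": 0.5}
  ]
}}

```text
time: 21.35
ee_pos: [0.4375, -0.1207, 0.0667]
ee_rot: [[0.386, 0.923, -0.002], [0.923, -0.386, -0.0], [-0.001, -0.002, -1.0]]
force: [0.2, 0.5, 1.1]
width: 0.0513
grasp_force: 0.0
```

Emit:
{"api": "play_rows", "payload": {
  "rows": [
    {"x": 0, "y": 0, "z": 0, "turn": 0, "gripper": 1},
    {"x": 0, "y": 0, "z": 0, "turn": 0, "gripper": 1},
    {"x": 0, "y": 0, "z": 0, "turn": 0, "gripper": 1},
    {"x": 0, "y": 0, "z": 0, "turn": 0, "gripper": 1},
    {"x": 0, "y": 0, "z": 0, "turn": 0, "gripper": 1},
    {"x": 0, "y": 0, "z": 0, "turn": 0, "gripper": 1},
    {"x": 0, "y": 0, "z": 0, "turn": 0, "gripper": 1},
    {"x": 0, "y": 0, "z": 0, "turn": 0, "gripper": 1}
  ]
}}

```text
time: 22.15
ee_pos: [0.4386, -0.1198, 0.0677]
ee_rot: [[0.384, 0.923, 0.001], [0.923, -0.384, 0.0], [0.0, 0.0, -1.0]]
force: [-0.7, 0.1, 6.1]
width: 0.0099
grasp_force: 30.0
```

Emit:
{"api": "play_rows", "payload": {
  "rows": [
    {"x": 0, "y": 0, "z": -1.5, "turn": 0, "gripper": 1},
    {"x": 0, "y": 0, "z": -3, "turn": 0, "gripper": 1},
    {"x": 0, "y": 0, "z": -4, "turn": 0, "gripper": 1},
    {"x": 0, "y": 0, "z": -4, "turn": -6, "gripper": 1},
    {"x": 0, "y": 0, "z": 0, "turn": -6, "gripper": 1},
    {"x": 0, "y": 0, "z": 0, "turn": -5.2, "gripper": 1},
    {"x": -0.5, "y": 2.4, "z": 0, "turn": 0, "gripper": 1},
    {"x": -0.5, "y": 2.45, "z": 0, "turn": 0, "gripper": 1},
    {"x": -0.5, "y": 2.45, "z": 0, "turn": 0, "gripper": 1},
    {"x": -0.5, "y": 2.45, "z": 0, "turn": 0, "gripper": 1},
    {"x": -0.5, "y": 2.45, "z": 0, "turn": 0, "gripper": 1},
    {"x": -0.5, "y": 2.45, "z": 0, "turn": 0, "gripper": 1},
    {"x": -0.4, "y": 2.45, "z": 0, "turn": 0, "gripper": 1},
    {"x": 0, "y": 0, "z": 0, "turn": 0, "gripper": 1},
    {"x": 0, "y": 0, "z": 0, "turn": 0, "gripper": 1}
  ]
}}

```text
time: 23.65
ee_pos: [0.6047, -0.1697, 0.1913]
ee_rot: [[0.094, 0.996, -0.002], [0.996, -0.094, 0.0], [0.0, -0.002, -1.0]]
force: [-0.3, 0.5, -0.6]
width: 0.0098
grasp_force: 30.0
```

Run:
```python
from an import *
o=st();print(o['ee_pos'],np.round(o['ee_rot'],3)[:,0])
f=cam('wrist'); save(f,'w7.png'); P=cloud(f); x,y,z=np.moveaxis(P,-1,0)
m=(z>.09)&(z<.106)&(y<.07)&(y>-.13)&(x>.55)&(x<.7)
a=np.polyfit(y[m],x[m],1);print('pipe',a)
f=cam('side'); P=cloud(f); x,y,z=np.moveaxis(P,-1,0)
m=(z>.155)&(z<.205)&(abs(x-.6)<.05)&(abs(y+.17)<.05); print(P[m].min(0),P[m].max(0))
```

```text
[ 0.60472541 -0.16968236  0.19134328] [0.094 0.996 0.   ]
pipe [0.09066994 0.62179128]
[ 0.57653359 -0.19340679  0.15556212] [ 0.63153519 -0.14345572  0.2049934 ]
```

View pics/w7.png

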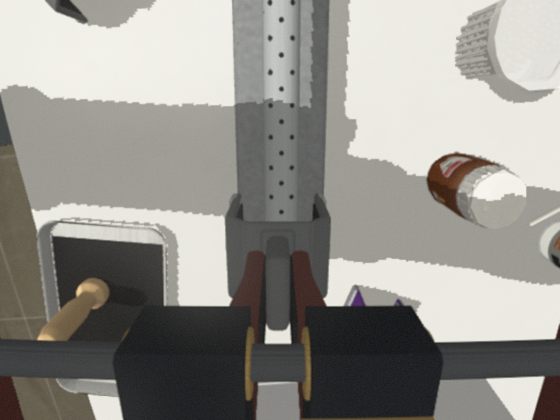

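Emit:
{"api": "play_rows", "payload": {
  "rows": [
    {"x": 0, "y": 0.1, "z": 2, "turn": 0, "gripper": 1},
    {"x": 0, "y": 0, "z": 2, "turn": 0, "gripper": 1},
    {"x": 0, "y": 0, "z": 2, "turn": 0, "gripper": 1},
    {"x": 0, "y": 0, "z": 1.2, "turn": 0, "gripper": 1},
    {"x": 0, "y": 0, "z": 0.4, "turn": 0, "gripper": 1},
    {"x": 0, "y": 0, "z": 0, "turn": 0, "gripper": 1}
  ]
}}

```text
time: 24.35
ee_pos: [0.606, -0.1698, 0.1163]
ee_rot: [[0.094, 0.996, -0.001], [0.996, -0.094, 0.0], [0.0, -0.001, -1.0]]
force: [-0.4, 0.6, -1.6]
width: 0.0098
grasp_force: 30.0
```

Emit:
{"api": "play_rows", "payload": {
  "rows": [
    {"x": 0, "y": 0, "z": 0.2, "turn": 0, "gripper": 1},
    {"x": 0, "y": 0, "z": 0, "turn": 0, "gripper": 0.7},
    {"x": 0, "y": 0, "z": 0, "turn": 0, "gripper": 0.4},
    {"x": 0, "y": 0, "z": 0, "turn": 0, "gripper": 0.4},
    {"x": 0, "y": 0, "z": 0, "turn": 0, "gripper": 0.4},
    {"x": 0, "y": 0, "z": -1.5, "turn": 0, "gripper": 0.4},
    {"x": 0, "y": 0, "z": -3, "turn": 0, "gripper": 0.4},
    {"x": 0, "y": 0, "z": -3.5, "turn": 0, "gripper": 0.4},
    {"x": 2.53, "y": -2.31, "z": -3, "turn": 0, "gripper": 0.4},
    {"x": 2.53, "y": -2.31, "z": 0, "turn": 0, "gripper": 0.4},
    {"x": 2.53, "y": -2.31, "z": 0, "turn": 0, "gripper": 0.4},
    {"x": 2.53, "y": -2.31, "z": 0, "turn": 0, "gripper": 0.4},
    {"x": 2.53, "y": -2.31, "z": 0, "turn": 0, "gripper": 0.4},
    {"x": 2.53, "y": -2.31, "z": 0, "turn": 0, "gripper": 0.4},
    {"x": 2.53, "y": -2.31, "z": 0, "turn": 0, "gripper": 0.4},
    {"x": 0, "y": 0, "z": 0, "turn": 0, "gripper": 0.4}
  ]
}}

```text
time: 25.95
ee_pos: [0.4601, 0.0251, 0.2254]
ee_rot: [[0.089, 0.996, 0.0], [0.996, -0.089, 0.001], [0.001, -0.0, -1.0]]
force: [0.4, 0.4, -0.5]
width: 0.053
grasp_force: 0.0
```

Run:
```python
from an import *
o=st();print(o['ee_pos'],np.round(o['ee_rot'],3)[:,0])
f,P=rib(); f,P=rib('side'); save(f,'s8.png'); x,y,z=np.moveaxis(P,-1,0)
m=(z>.115)&(z<.16)&(abs(x-.606)<.04)&(abs(y+.17)<.05); print('hung',P[m].min(0),P[m].max(0))
```

```text
[0.46006578 0.02508021 0.22542372] [0.089 0.996 0.001]
rib n645 c=(0.4514,0.1374) size 10x34 top 0.087 turn -29.3
rib n620 c=(0.4618,0.0222) size 10x34 top 0.087 turn -36.0
rib n67 c=(0.4510,0.1362) size 10x33 top 0.089 turn -29.3
rib n92 c=(0.4627,0.0202) size 11x35 top 0.089 turn -36.3
hung [ 0.60115212 -0.18687339  0.11508102] [ 0.61282806 -0.1522621   0.13531981]
```

Emit:
{"api": "play_rows", "payload": {
  "rows": [
    {"x": -0.3, "y": 0.2, "z": 1, "turn": -7, "gripper": 0.4},
    {"x": 0, "y": 0, "z": 2, "turn": -7, "gripper": 0.4},
    {"x": 0, "y": 0, "z": 3, "turn": -7, "gripper": 0.4},
    {"x": 0, "y": 0, "z": 3, "turn": -7, "gripper": 0.4},
    {"x": 0, "y": 0, "z": 1.5, "turn": -7, "gripper": 0.4},
    {"x": 0, "y": 0, "z": 1, "turn": -6.2, "gripper": 0.4},
    {"x": 0, "y": 0, "z": 2, "turn": 0, "gripper": 0.4},
    {"x": 0, "y": 0, "z": 1.5, "turn": 0, "gripper": 0.4},
    {"x": 0, "y": 0, "z": 0.7, "turn": 0, "gripper": 0.4},
    {"x": 0, "y": 0, "z": 0, "turn": 0, "gripper": 0.4},
    {"x": 0, "y": 0, "z": 0, "turn": 0, "gripper": 1},
    {"x": 0, "y": 0, "z": 0, "turn": 0, "gripper": 1},
    {"x": 0, "y": 0, "z": 0, "turn": 0, "gripper": 1},
    {"x": 0, "y": 0, "z": 0, "turn": 0, "gripper": 1},
    {"x": 0, "y": 0, "z": 0, "turn": 0, "gripper": 1},
    {"x": 0, "y": 0, "z": 0, "turn": 0, "gripper": 1},
    {"x": 0, "y": 0, "z": 0, "turn": 0, "gripper": 1},
    {"x": 0, "y": 0, "z": 0, "turn": 0, "gripper": 1}
  ]
}}

```text
time: 27.85
ee_pos: [0.4638, 0.0186, 0.0675]
ee_rot: [[-0.585, 0.811, 0.0], [0.811, 0.585, 0.0], [0.0, 0.0, -1.0]]
force: [-0.9, 1.0, 1.8]
width: 0.0097
grasp_force: 30.0
```

Emit:
{"api": "play_rows", "payload": {
  "rows": [
    {"x": 0, "y": 0, "z": -1.5, "turn": 0, "gripper": 1},
    {"x": 0, "y": 0, "z": -3, "turn": 0, "gripper": 1},
    {"x": 0, "y": 0, "z": -4, "turn": 7, "gripper": 1},
    {"x": 0, "y": 0, "z": -4, "turn": 7, "gripper": 1},
    {"x": 0, "y": 0, "z": 0, "turn": 7, "gripper": 1},
    {"x": 0, "y": 0, "z": 0, "turn": 7, "gripper": 1},
    {"x": 0, "y": 0, "z": 0, "turn": 7, "gripper": 1},
    {"x": 0, "y": 0, "z": 0, "turn": 6.2, "gripper": 1},
    {"x": -1.71, "y": 2.28, "z": 0, "turn": 0, "gripper": 1},
    {"x": -1.71, "y": 2.28, "z": 0, "turn": 0, "gripper": 1},
    {"x": -1.71, "y": 2.28, "z": 0, "turn": 0, "gripper": 1},
    {"x": -1.71, "y": 2.28, "z": 0, "turn": 0, "gripper": 1},
    {"x": -1.71, "y": 2.28, "z": 0, "turn": 0, "gripper": 1},
    {"x": -1.71, "y": 2.28, "z": 0, "turn": 0, "gripper": 1},
    {"x": -1.71, "y": 2.28, "z": 0, "turn": 0, "gripper": 1},
    {"x": 0, "y": 0, "z": 0, "turn": 0, "gripper": 1},
    {"x": 0, "y": 0, "z": 0, "turn": 0, "gripper": 1}
  ]
}}

```text
time: 29.55
ee_pos: [0.6109, -0.1158, 0.1916]
ee_rot: [[0.095, 0.995, -0.002], [0.995, -0.095, 0.0], [0.0, -0.002, -1.0]]
force: [-0.8, -0.3, -0.6]
width: 0.0099
grasp_force: 30.0
```

Emit:
{"api": "play_rows", "payload": {
  "rows": [
    {"x": 0, "y": 0, "z": 2, "turn": 0, "gripper": 1},
    {"x": 0, "y": 0, "z": 2, "turn": 0, "gripper": 1},
    {"x": 0, "y": 0, "z": 2, "turn": 0, "gripper": 1},
    {"x": 0, "y": 0, "z": 1.2, "turn": 0, "gripper": 1},
    {"x": 0, "y": 0, "z": 0.4, "turn": 0, "gripper": 1},
    {"x": 0, "y": 0, "z": 0.2, "turn": 0, "gripper": 1},
    {"x": 0, "y": 0, "z": 0, "turn": 0, "gripper": 0.7},
    {"x": 0, "y": 0, "z": 0, "turn": 0, "gripper": 0.4},
    {"x": 0, "y": 0, "z": 0, "turn": 0, "gripper": 0.4},
    {"x": 0, "y": 0, "z": 0, "turn": 0, "gripper": 0.4},
    {"x": 0, "y": 0, "z": -1.5, "turn": 0, "gripper": 0.4},
    {"x": 0, "y": 0, "z": -3, "turn": 0, "gripper": 0.4},
    {"x": 0, "y": 0, "z": -3.5, "turn": 0, "gripper": 0.4},
    {"x": 0, "y": 0, "z": -2.5, "turn": 0, "gripper": 0.4}
  ]
}}

```text
time: 30.95
ee_pos: [0.6122, -0.116, 0.2229]
ee_rot: [[0.094, 0.996, 0.003], [0.996, -0.094, -0.0], [-0.0, 0.003, -1.0]]
force: [-0.1, -0.8, 0.3]
width: 0.0525
grasp_force: 0.0
```

Emit:
{"api": "play_rows", "payload": {
  "rows": [
    {"x": 2.95, "y": -2.28, "z": 0, "turn": 0, "gripper": 0.4},
    {"x": 2.95, "y": -2.28, "z": 0, "turn": 0, "gripper": 0.4},
    {"x": 2.95, "y": -2.28, "z": 0, "turn": 0, "gripper": 0.4},
    {"x": 2.95, "y": -2.28, "z": 0, "turn": 0, "gripper": 0.4},
    {"x": 2.95, "y": -2.28, "z": 0, "turn": 0, "gripper": 0.4},
    {"x": 2.95, "y": -2.28, "z": 0, "turn": 0, "gripper": 0.4},
    {"x": 2.95, "y": -2.28, "z": 0, "turn": 0, "gripper": 0.4},
    {"x": 2.95, "y": -2.28, "z": 0, "turn": 0, "gripper": 0.4},
    {"x": 0, "y": 0, "z": 0, "turn": -7, "gripper": 0.4},
    {"x": 0, "y": 0, "z": 0, "turn": -7, "gripper": 0.4},
    {"x": 0, "y": 0, "z": 0, "turn": -7, "gripper": 0.4},
    {"x": 0, "y": 0, "z": 0, "turn": -7, "gripper": 0.4},
    {"x": 0, "y": 0, "z": 0, "turn": -6.7, "gripper": 0.4},
    {"x": 0, "y": 0, "z": 0, "turn": 0, "gripper": 0.4}
  ]
}}

```text
time: 32.35
ee_pos: [0.4524, 0.1364, 0.2205]
ee_rot: [[-0.49, 0.872, 0.001], [0.872, 0.49, 0.0], [-0.0, 0.001, -1.0]]
force: [1.3, -0.6, -0.2]
width: 0.0528
grasp_force: 0.0
```

```bash
cat > chk.py <<'E'
from an import *
o=st();R=np.array(o['ee_rot']);print(o['ee_pos'],'turn',np.degrees(np.arctan2(R[0,0],R[1,0])))
rib(); f,P=rib('side'); x,y,z=np.moveaxis(P,-1,0)
m=((z>.115)&(z<.145)&(x>.57)&(x<.66)&(y>-.22)&(y<.095)).astype(np.uint8)
n,l,s,c=cv2.connectedComponentsWithStats(m)
for i in range(1,n):
    if s[i,4]>15: q=P[l==i]; print('hung',q.min(0).round(3),q.max(0).round(3))
E
python3 chk.py
```

```text
[0.4523574  0.13636763 0.22049104] turn -29.338877515877947
rib n92 c=(0.4632,0.3121) size 7x1 top 0.084 turn 69.6
rib n741 c=(0.4625,0.2240) size 11x34 top 0.087 turn -17.3
rib n569 c=(0.4511,0.1379) size 10x35 top 0.087 turn -29.3
rib n68 c=(0.4514,0.1343) size 10x32 top 0.090 turn -31.1
hung [ 0.601 -0.186  0.115] [ 0.616 -0.1    0.136]
```

Emit:
{"api": "play_rows", "payload": {
  "rows": [
    {"x": 0.2, "y": 0, "z": 3, "turn": 0, "gripper": 0.4},
    {"x": 0, "y": 0, "z": 4, "turn": 0, "gripper": 0.4},
    {"x": 0, "y": 0, "z": 4, "turn": 0, "gripper": 0.4},
    {"x": 0, "y": 0, "z": 2.5, "turn": 0, "gripper": 0.4},
    {"x": 0, "y": 0, "z": 1.2, "turn": 0, "gripper": 0.4},
    {"x": 0, "y": 0, "z": 0.5, "turn": 0, "gripper": 0.4},
    {"x": 0, "y": 0, "z": 0, "turn": 0, "gripper": 1},
    {"x": 0, "y": 0, "z": 0, "turn": 0, "gripper": 1},
    {"x": 0, "y": 0, "z": 0, "turn": 0, "gripper": 1},
    {"x": 0, "y": 0, "z": 0, "turn": 0, "gripper": 1},
    {"x": 0, "y": 0, "z": 0, "turn": 0, "gripper": 1},
    {"x": 0, "y": 0, "z": 0, "turn": 0, "gripper": 1},
    {"x": 0, "y": 0, "z": 0, "turn": 0, "gripper": 1},
    {"x": 0, "y": 0, "z": 0, "turn": 0, "gripper": 1}
  ]
}}

```text
time: 33.85
ee_pos: [0.4513, 0.1383, 0.0677]
ee_rot: [[-0.489, 0.872, 0.0], [0.872, 0.489, 0.0], [-0.0, 0.0, -1.0]]
force: [-2.0, -1.7, 4.4]
width: 0.0096
grasp_force: 30.0
```

Emit:
{"api": "play_rows", "payload": {
  "rows": [
    {"x": 0, "y": 0, "z": -1.5, "turn": 0, "gripper": 1},
    {"x": 0, "y": 0, "z": -3, "turn": 0, "gripper": 1},
    {"x": 0, "y": 0, "z": -4, "turn": 7, "gripper": 1},
    {"x": 0, "y": 0, "z": -4, "turn": 7, "gripper": 1},
    {"x": 0, "y": 0, "z": 0, "turn": 7, "gripper": 1},
    {"x": 0, "y": 0, "z": 0, "turn": 7, "gripper": 1},
    {"x": 0, "y": 0, "z": 0, "turn": 6.7, "gripper": 1},
    {"x": -2.2, "y": 2.29, "z": 0, "turn": 0, "gripper": 1},
    {"x": -2.2, "y": 2.29, "z": 0, "turn": 0, "gripper": 1},
    {"x": -2.2, "y": 2.29, "z": 0, "turn": 0, "gripper": 1},
    {"x": -2.2, "y": 2.29, "z": 0, "turn": 0, "gripper": 1},
    {"x": -2.2, "y": 2.29, "z": 0, "turn": 0, "gripper": 1},
    {"x": -2.2, "y": 2.29, "z": 0, "turn": 0, "gripper": 1},
    {"x": -2.2, "y": 2.29, "z": 0, "turn": 0, "gripper": 1},
    {"x": -2.2, "y": 2.29, "z": 0, "turn": 0, "gripper": 1},
    {"x": 0, "y": 0, "z": 0, "turn": 0, "gripper": 1},
    {"x": 0, "y": 0, "z": 0, "turn": 0, "gripper": 1}
  ]
}}

```text
time: 35.55
ee_pos: [0.6164, -0.0547, 0.1915]
ee_rot: [[0.095, 0.995, -0.002], [0.995, -0.095, 0.0], [-0.0, -0.002, -1.0]]
force: [-0.3, 0.6, -0.9]
width: 0.0097
grasp_force: 30.0
```

Emit:
{"api": "play_rows", "payload": {
  "rows": [
    {"x": 0, "y": 0, "z": 2, "turn": 0, "gripper": 1},
    {"x": 0, "y": 0, "z": 2, "turn": 0, "gripper": 1},
    {"x": 0, "y": 0, "z": 2, "turn": 0, "gripper": 1},
    {"x": 0, "y": 0, "z": 1.2, "turn": 0, "gripper": 1},
    {"x": 0, "y": 0, "z": 0.4, "turn": 0, "gripper": 1},
    {"x": 0, "y": 0, "z": 0.2, "turn": 0, "gripper": 1},
    {"x": 0, "y": 0, "z": 0, "turn": 0, "gripper": 0.7},
    {"x": 0, "y": 0, "z": 0, "turn": 0, "gripper": 0.4},
    {"x": 0, "y": 0, "z": 0, "turn": 0, "gripper": 0.4},
    {"x": 0, "y": 0, "z": 0, "turn": 0, "gripper": 0.4},
    {"x": 0, "y": 0, "z": -1.5, "turn": 0, "gripper": 0.4},
    {"x": 0, "y": 0, "z": -3, "turn": 0, "gripper": 0.4},
    {"x": 0, "y": 0, "z": -3.5, "turn": 0, "gripper": 0.4},
    {"x": 0, "y": 0, "z": -2.5, "turn": 0, "gripper": 0.4}
  ]
}}

```text
time: 36.95
ee_pos: [0.6177, -0.0545, 0.2229]
ee_rot: [[0.095, 0.996, 0.003], [0.996, -0.095, 0.0], [0.0, 0.003, -1.0]]
force: [-0.0, 0.2, 0.4]
width: 0.0524
grasp_force: 0.0
```

Emit:
{"api": "play_rows", "payload": {
  "rows": [
    {"x": 2.92, "y": -2.0, "z": 0, "turn": 0, "gripper": 0.4},
    {"x": 2.92, "y": -2.0, "z": 0, "turn": 0, "gripper": 0.4},
    {"x": 2.92, "y": -2.0, "z": 0, "turn": 0, "gripper": 0.4},
    {"x": 2.92, "y": -2.0, "z": 0, "turn": 0, "gripper": 0.4},
    {"x": 2.92, "y": -2.0, "z": 0, "turn": 0, "gripper": 0.4},
    {"x": 2.92, "y": -2.0, "z": 0, "turn": 0, "gripper": 0.4},
    {"x": 2.92, "y": -2.0, "z": 0, "turn": 0, "gripper": 0.4},
    {"x": 2.92, "y": -2.0, "z": 0, "turn": 0, "gripper": 0.4},
    {"x": 2.92, "y": -2.0, "z": 0, "turn": 0, "gripper": 0.4},
    {"x": 0, "y": 0, "z": 0, "turn": -8, "gripper": 0.4},
    {"x": 0, "y": 0, "z": 0, "turn": -8, "gripper": 0.4},
    {"x": 0, "y": 0, "z": 0, "turn": -6.7, "gripper": 0.4},
    {"x": 0, "y": 0, "z": 0, "turn": 0, "gripper": 0.4}
  ]
}}

```text
time: 38.25
ee_pos: [0.4627, 0.2243, 0.2205]
ee_rot: [[-0.298, 0.955, 0.001], [0.955, 0.298, 0.001], [0.0, 0.001, -1.0]]
force: [0.4, -0.4, 0.1]
width: 0.0528
grasp_force: 0.0
```

```bash
python3 chk.py
```

```text
[0.46268849 0.22432413 0.22054322] turn -17.343822001636603
rib n713 c=(0.4601,0.3286) size 10x34 top 0.087 turn -7.4
rib n548 c=(0.4620,0.2245) size 10x34 top 0.087 turn -15.8
hung [ 0.601 -0.188  0.115] [ 0.622 -0.039  0.136]
```

Emit:
{"api": "play_rows", "payload": {
  "rows": [
    {"x": 0, "y": 0, "z": 3, "turn": 1, "gripper": 0.4},
    {"x": 0, "y": 0, "z": 4, "turn": 0, "gripper": 0.4},
    {"x": 0, "y": 0, "z": 4, "turn": 0, "gripper": 0.4},
    {"x": 0, "y": 0, "z": 2.5, "turn": 0, "gripper": 0.4},
    {"x": 0, "y": 0, "z": 1.2, "turn": 0, "gripper": 0.4},
    {"x": 0, "y": 0, "z": 0.5, "turn": 0, "gripper": 0.4},
    {"x": 0, "y": 0, "z": 0, "turn": 0, "gripper": 1},
    {"x": 0, "y": 0, "z": 0, "turn": 0, "gripper": 1},
    {"x": 0, "y": 0, "z": 0, "turn": 0, "gripper": 1},
    {"x": 0, "y": 0, "z": 0, "turn": 0, "gripper": 1},
    {"x": 0, "y": 0, "z": 0, "turn": 0, "gripper": 1},
    {"x": 0, "y": 0, "z": 0, "turn": 0, "gripper": 1},
    {"x": 0, "y": 0, "z": 0, "turn": 0, "gripper": 1},
    {"x": 0, "y": 0, "z": 0, "turn": 0, "gripper": 1}
  ]
}}

```text
time: 39.75
ee_pos: [0.4626, 0.2244, 0.0677]
ee_rot: [[-0.281, 0.96, 0.0], [0.96, 0.281, 0.0], [0.0, 0.0, -1.0]]
force: [-0.0, -0.1, 5.2]
width: 0.0099
grasp_force: 30.0
```

Emit:
{"api": "play_rows", "payload": {
  "rows": [
    {"x": 0, "y": 0, "z": -1.5, "turn": 0, "gripper": 1},
    {"x": 0, "y": 0, "z": -3, "turn": 0, "gripper": 1},
    {"x": 0, "y": 0, "z": -4, "turn": 7, "gripper": 1},
    {"x": 0, "y": 0, "z": -4, "turn": 7, "gripper": 1},
    {"x": 0, "y": 0, "z": 0, "turn": 7.7, "gripper": 1},
    {"x": -2.56, "y": 2.25, "z": 0, "turn": 0, "gripper": 1},
    {"x": -2.56, "y": 2.25, "z": 0, "turn": 0, "gripper": 1},
    {"x": -2.56, "y": 2.25, "z": 0, "turn": 0, "gripper": 1},
    {"x": -2.56, "y": 2.25, "z": 0, "turn": 0, "gripper": 1},
    {"x": -2.56, "y": 2.25, "z": 0, "turn": 0, "gripper": 1},
    {"x": -2.56, "y": 2.25, "z": 0, "turn": 0, "gripper": 1},
    {"x": -2.56, "y": 2.25, "z": 0, "turn": 0, "gripper": 1},
    {"x": -2.56, "y": 2.25, "z": 0, "turn": 0, "gripper": 1},
    {"x": 0, "y": 0, "z": 0, "turn": 0, "gripper": 1},
    {"x": 0, "y": 0, "z": 0, "turn": 0, "gripper": 1}
  ]
}}

```text
time: 41.25
ee_pos: [0.622, 0.0028, 0.1916]
ee_rot: [[0.096, 0.995, -0.001], [0.995, -0.096, -0.0], [-0.0, -0.001, -1.0]]
force: [0.2, 0.2, -1.1]
width: 0.0101
grasp_force: 30.0
```

Emit:
{"api": "play_rows", "payload": {
  "rows": [
    {"x": 0, "y": 0, "z": 2, "turn": 0, "gripper": 1},
    {"x": 0, "y": 0, "z": 2, "turn": 0, "gripper": 1},
    {"x": 0, "y": 0, "z": 2, "turn": 0, "gripper": 1},
    {"x": 0, "y": 0, "z": 1.2, "turn": 0, "gripper": 1},
    {"x": 0, "y": 0, "z": 0.4, "turn": 0, "gripper": 1},
    {"x": 0, "y": 0, "z": 0.2, "turn": 0, "gripper": 1},
    {"x": 0, "y": 0, "z": 0, "turn": 0, "gripper": 0.7},
    {"x": 0, "y": 0, "z": 0, "turn": 0, "gripper": 0.4},
    {"x": 0, "y": 0, "z": 0, "turn": 0, "gripper": 0.4},
    {"x": 0, "y": 0, "z": 0, "turn": 0, "gripper": 0.4},
    {"x": 0, "y": 0, "z": -1.5, "turn": 0, "gripper": 0.4},
    {"x": 0, "y": 0, "z": -3, "turn": 0, "gripper": 0.4},
    {"x": 0, "y": 0, "z": -3.5, "turn": 0, "gripper": 0.4},
    {"x": 0, "y": 0, "z": -2.5, "turn": 0, "gripper": 0.4}
  ]
}}

```text
time: 42.65
ee_pos: [0.6231, 0.0033, 0.223]
ee_rot: [[0.094, 0.996, 0.003], [0.996, -0.094, 0.0], [0.001, 0.003, -1.0]]
force: [0.8, 0.4, 0.6]
width: 0.0526
grasp_force: 0.0
```

Emit:
{"api": "play_rows", "payload": {
  "rows": [
    {"x": 3.08, "y": -1.91, "z": 0, "turn": 0, "gripper": 0.4},
    {"x": 3.08, "y": -1.91, "z": 0, "turn": 0, "gripper": 0.4},
    {"x": 3.08, "y": -1.91, "z": 0, "turn": 0, "gripper": 0.4},
    {"x": 3.08, "y": -1.91, "z": 0, "turn": 0, "gripper": 0.4},
    {"x": 3.08, "y": -1.91, "z": 0, "turn": 0, "gripper": 0.4},
    {"x": 3.08, "y": -1.91, "z": 0, "turn": 0, "gripper": 0.4},
    {"x": 3.08, "y": -1.91, "z": 0, "turn": 0, "gripper": 0.4},
    {"x": 3.08, "y": -1.91, "z": 0, "turn": 0, "gripper": 0.4},
    {"x": 3.08, "y": -1.91, "z": 0, "turn": 0, "gripper": 0.4},
    {"x": 3.08, "y": -1.91, "z": 0, "turn": 0, "gripper": 0.4},
    {"x": 0, "y": 0, "z": 0, "turn": -7, "gripper": 0.4},
    {"x": 0, "y": 0, "z": 0, "turn": -6, "gripper": 0.4},
    {"x": 0, "y": 0, "z": 0, "turn": 0, "gripper": 0.4}
  ]
}}

```text
time: 43.95
ee_pos: [0.4613, 0.3284, 0.2205]
ee_rot: [[-0.133, 0.991, 0.001], [0.991, 0.133, 0.001], [0.001, 0.001, -1.0]]
force: [0.8, -0.9, 0.2]
width: 0.0526
grasp_force: 0.0
```

```bash
python3 chk.py
```

```text
[0.46128076 0.32836839 0.22054438] turn -7.666490216441666
rib n563 c=(0.4596,0.3292) size 10x33 top 0.087 turn -7.3
hung [ 0.601 -0.186  0.115] [0.627 0.017 0.136]
```

Emit:
{"api": "play_rows", "payload": {
  "rows": [
    {"x": 0, "y": -0.1, "z": 3, "turn": 0, "gripper": 0.4},
    {"x": 0, "y": 0, "z": 4, "turn": 0, "gripper": 0.4},
    {"x": 0, "y": 0, "z": 4, "turn": 0, "gripper": 0.4},
    {"x": 0, "y": 0, "z": 2.5, "turn": 0, "gripper": 0.4},
    {"x": 0, "y": 0, "z": 1.2, "turn": 0, "gripper": 0.4},
    {"x": 0, "y": 0, "z": 0.5, "turn": 0, "gripper": 0.4},
    {"x": 0, "y": 0, "z": 0, "turn": 0, "gripper": 1},
    {"x": 0, "y": 0, "z": 0, "turn": 0, "gripper": 1},
    {"x": 0, "y": 0, "z": 0, "turn": 0, "gripper": 1},
    {"x": 0, "y": 0, "z": 0, "turn": 0, "gripper": 1},
    {"x": 0, "y": 0, "z": 0, "turn": 0, "gripper": 1},
    {"x": 0, "y": 0, "z": 0, "turn": 0, "gripper": 1},
    {"x": 0, "y": 0, "z": 0, "turn": 0, "gripper": 1},
    {"x": 0, "y": 0, "z": 0, "turn": 0, "gripper": 1}
  ]
}}

```text
time: 45.45
ee_pos: [0.4603, 0.3281, 0.0677]
ee_rot: [[-0.132, 0.991, 0.0], [0.991, 0.132, 0.0], [0.0, 0.0, -1.0]]
force: [-0.1, 0.2, 3.6]
width: 0.0097
grasp_force: 30.0
```

Emit:
{"api": "play_rows", "payload": {
  "rows": [
    {"x": 0, "y": 0, "z": -1.5, "turn": 0, "gripper": 1},
    {"x": 0, "y": 0, "z": -3, "turn": 0, "gripper": 1},
    {"x": 0, "y": 0, "z": -4, "turn": 7, "gripper": 1},
    {"x": 0, "y": 0, "z": -4, "turn": 6, "gripper": 1},
    {"x": -3.6, "y": 0, "z": 0, "turn": 0, "gripper": 1},
    {"x": -3.6, "y": 0, "z": 0, "turn": 0, "gripper": 1},
    {"x": -3.6, "y": 0, "z": 0, "turn": 0, "gripper": 1},
    {"x": -3.6, "y": 0, "z": 0, "turn": 0, "gripper": 1},
    {"x": -3.6, "y": 0, "z": 0, "turn": 0, "gripper": 1},
    {"x": -3.6, "y": 0, "z": 0, "turn": 0, "gripper": 1},
    {"x": -3.5, "y": 0, "z": 0, "turn": 0, "gripper": 1},
    {"x": 0, "y": 3.2, "z": 0, "turn": 0, "gripper": 1},
    {"x": 0, "y": 3.2, "z": 0, "turn": 0, "gripper": 1},
    {"x": 0, "y": 3.2, "z": 0, "turn": 0, "gripper": 1},
    {"x": 0, "y": 3.2, "z": 0, "turn": 0, "gripper": 1},
    {"x": 0, "y": 3.2, "z": 0, "turn": 0, "gripper": 1},
    {"x": 0, "y": 3.2, "z": 0, "turn": 0, "gripper": 1},
    {"x": 0, "y": 0, "z": 0, "turn": 0, "gripper": 1},
    {"x": 0, "y": 0, "z": 0, "turn": 0, "gripper": 1}
  ]
}}

```text
time: 47.35
ee_pos: [0.6274, 0.0598, 0.1924]
ee_rot: [[0.095, 0.996, -0.001], [0.996, -0.095, -0.0], [-0.0, -0.001, -1.0]]
force: [-1.0, -0.5, -1.4]
width: 0.0101
grasp_force: 30.0
```

Emit:
{"api": "play_rows", "payload": {
  "rows": [
    {"x": 0, "y": 0, "z": 2, "turn": 0, "gripper": 1},
    {"x": 0, "y": 0, "z": 2, "turn": 0, "gripper": 1},
    {"x": 0, "y": 0, "z": 2, "turn": 0, "gripper": 1},
    {"x": 0, "y": 0, "z": 1.3, "turn": 0, "gripper": 1},
    {"x": 0, "y": 0, "z": 0.4, "turn": 0, "gripper": 1},
    {"x": 0, "y": 0, "z": 0.2, "turn": 0, "gripper": 1},
    {"x": 0, "y": 0, "z": 0, "turn": 0, "gripper": 0.7},
    {"x": 0, "y": 0, "z": 0, "turn": 0, "gripper": 0.4},
    {"x": 0, "y": 0, "z": 0, "turn": 0, "gripper": 0.4},
    {"x": 0, "y": 0, "z": 0, "turn": 0, "gripper": 0.4},
    {"x": 0, "y": 0, "z": -1.5, "turn": 0, "gripper": 0.4},
    {"x": 0, "y": 0, "z": -3, "turn": 0, "gripper": 0.4},
    {"x": 0, "y": 0, "z": -3.5, "turn": 0, "gripper": 0.4},
    {"x": 0, "y": 0, "z": -4, "turn": 0, "gripper": 0.4},
    {"x": 0, "y": 0, "z": -4, "turn": 0, "gripper": 0.4},
    {"x": 0, "y": 0, "z": -4, "turn": 0, "gripper": 0.4},
    {"x": 0, "y": 0, "z": 0, "turn": 0, "gripper": 0.4}
  ]
}}

```text
time: 49.05
ee_pos: [0.6306, 0.0599, 0.3213]
ee_rot: [[0.095, 0.995, 0.012], [0.995, -0.095, 0.002], [0.003, 0.011, -1.0]]
force: [1.3, 0.1, 0.8]
width: 0.0527
grasp_force: 0.0
```

```bash
python3 chk.py
python3 - <<'E'
from an import *
f=cam('wrist'); P=cloud(f); lever(P,f['frame'])
a=f['frame']; g=cam('side')['frame'][130:390,160:440]
im=np.hstack([cv2.resize(a,(400,300)),cv2.resize(g,(400,371))[:300]]); cv2.imwrite('pics/c9.png',im[...,::-1])
E
```

```text
[0.6306262  0.05990062 0.32127922] turn 5.434690378819303
hung [ 0.601 -0.187  0.115] [0.632 0.075 0.139]
lever 1314 [0.678  0.1122 0.1299] [0.621 0.05  0.122] [0.724 0.124 0.133] angle 10.32
```

View pics/c9.png

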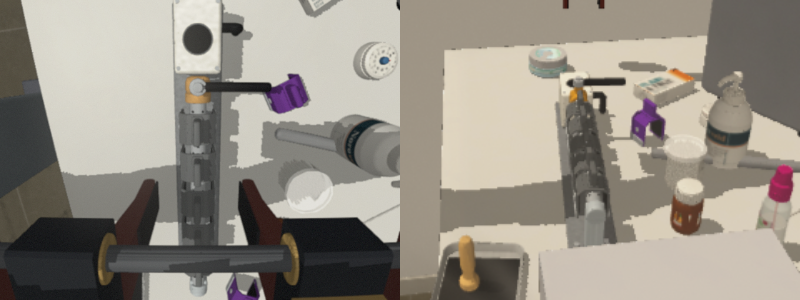

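Emit:
{"api": "play_rows", "payload": {
  "rows": [
    {"x": 3, "y": 2.9, "z": 0, "turn": 7.5, "gripper": 0.4},
    {"x": 3.38, "y": 2.48, "z": 0, "turn": 7.5, "gripper": 0.4},
    {"x": 0, "y": 0, "z": 0, "turn": 7.5, "gripper": 0.4},
    {"x": 0, "y": 0, "z": 0, "turn": 7.5, "gripper": 0.4},
    {"x": 0, "y": 0, "z": 0, "turn": 7.5, "gripper": 0.4},
    {"x": 0, "y": 0, "z": 0, "turn": 7.5, "gripper": 0.4},
    {"x": 0, "y": 0, "z": 0, "turn": 7.5, "gripper": 0.4},
    {"x": 0, "y": 0, "z": 2, "turn": 7.5, "gripper": 0.4},
    {"x": 0, "y": 0, "z": 3, "turn": 7.5, "gripper": 0.4},
    {"x": 0, "y": 0, "z": 3, "turn": 7.5, "gripper": 0.4},
    {"x": 0, "y": 0, "z": 3, "turn": 7.5, "gripper": 0.4},
    {"x": 0, "y": 0, "z": 0, "turn": 7.5, "gripper": 0.4},
    {"x": 0, "y": 0, "z": 0, "turn": 0, "gripper": 0.4}
  ]
}}

```text
time: 50.55
ee_pos: [0.6896, 0.1144, 0.2005]
ee_rot: [[0.995, -0.095, -0.005], [-0.095, -0.995, -0.002], [-0.005, 0.002, -1.0]]
force: [-0.4, -0.5, -0.1]
width: 0.053
grasp_force: 0.0
```

Emit:
{"api": "play_rows", "payload": {
  "rows": [
    {"x": 0.35, "y": -0.1, "z": 3, "turn": 0, "gripper": 0.4},
    {"x": 0, "y": 0, "z": 3, "turn": 0, "gripper": 0.4},
    {"x": 0, "y": 0, "z": 1.6, "turn": 0, "gripper": 0.4},
    {"x": 0, "y": 0, "z": 0.7, "turn": 0, "gripper": 0.4},
    {"x": 0, "y": 0, "z": 0, "turn": 0, "gripper": 0.4},
    {"x": 0, "y": 0, "z": 0, "turn": 0, "gripper": 1},
    {"x": 0, "y": 0, "z": 0, "turn": 0, "gripper": 1},
    {"x": 0, "y": 0, "z": 0, "turn": 0, "gripper": 1},
    {"x": 0, "y": 0, "z": 0, "turn": 0, "gripper": 1},
    {"x": 0, "y": 0, "z": 0, "turn": 0, "gripper": 1},
    {"x": 0, "y": 0, "z": 0, "turn": 0, "gripper": 1},
    {"x": 0, "y": 0, "z": 0, "turn": 0, "gripper": 1},
    {"x": 0, "y": 0, "z": 0, "turn": 0, "gripper": 1}
  ]
}}

```text
time: 51.85
ee_pos: [0.6948, 0.1142, 0.1207]
ee_rot: [[0.996, -0.094, 0.0], [-0.094, -0.996, -0.001], [0.0, 0.001, -1.0]]
force: [-1.2, -3.8, 3.3]
width: 0.0118
grasp_force: 30.0
```

Emit:
{"api": "play_rows", "payload": {
  "rows": [
    {"x": -0.02, "y": -0.54, "z": 0, "turn": -5, "gripper": 1},
    {"x": -0.02, "y": -0.54, "z": 0, "turn": -5, "gripper": 1},
    {"x": -0.02, "y": -0.54, "z": 0, "turn": -5, "gripper": 1},
    {"x": -0.02, "y": -0.54, "z": 0, "turn": -5, "gripper": 1},
    {"x": -0.02, "y": -0.54, "z": 0, "turn": -5, "gripper": 1},
    {"x": -0.02, "y": -0.54, "z": 0, "turn": -5, "gripper": 1},
    {"x": -0.02, "y": -0.54, "z": 0, "turn": -5, "gripper": 1},
    {"x": -0.02, "y": -0.54, "z": 0, "turn": -5, "gripper": 1},
    {"x": -0.02, "y": -0.54, "z": 0, "turn": -5, "gripper": 1},
    {"x": 0, "y": 0, "z": 0, "turn": 0, "gripper": 1}
  ]
}}

```text
time: 52.85
ee_pos: [0.6802, 0.159, 0.1206]
ee_rot: [[0.77, 0.639, -0.002], [0.639, -0.77, -0.002], [-0.002, 0.0, -1.0]]
force: [-4.1, -6.0, 5.2]
width: 0.0121
grasp_force: 29.9
```

Emit:
{"api": "play_rows", "payload": {
  "rows": [
    {"x": -0.02, "y": -0.54, "z": 0, "turn": -5, "gripper": 1},
    {"x": -0.02, "y": -0.54, "z": 0, "turn": -5, "gripper": 1},
    {"x": -0.02, "y": -0.54, "z": 0, "turn": -5, "gripper": 1},
    {"x": -0.02, "y": -0.54, "z": 0, "turn": -5, "gripper": 1},
    {"x": -0.02, "y": -0.54, "z": 0, "turn": -5, "gripper": 1},
    {"x": -0.02, "y": -0.54, "z": 0, "turn": -5, "gripper": 1},
    {"x": -0.02, "y": -0.54, "z": 0, "turn": -5, "gripper": 1},
    {"x": -0.02, "y": -0.54, "z": 0, "turn": -5, "gripper": 1},
    {"x": -0.02, "y": -0.54, "z": 0, "turn": -5, "gripper": 1},
    {"x": 0, "y": -0.3, "z": 0, "turn": -2, "gripper": 1},
    {"x": 0, "y": -0.3, "z": 0, "turn": 0, "gripper": 1},
    {"x": 0, "y": -0.2, "z": 0, "turn": 0, "gripper": 1},
    {"x": 0, "y": 0, "z": 0, "turn": 0, "gripper": 1}
  ]
}}

```text
time: 54.15
ee_pos: [0.6387, 0.1802, 0.121]
ee_rot: [[0.065, 0.998, 0.014], [0.998, -0.065, -0.001], [-0.0, 0.014, -1.0]]
force: [21.7, -6.0, -13.5]
width: 0.0121
grasp_force: 30.3
```

Emit:
{"api": "play_rows", "payload": {
  "rows": [
    {"x": 0, "y": 0, "z": 0, "turn": 0, "gripper": 0.5},
    {"x": 0, "y": 0, "z": 0, "turn": 0, "gripper": 0.4},
    {"x": 0, "y": 0, "z": 0, "turn": 0, "gripper": 0.4},
    {"x": 0, "y": 0, "z": 0, "turn": 0, "gripper": 0.4},
    {"x": 0, "y": 0, "z": 0, "turn": 0, "gripper": 0.4},
    {"x": 0, "y": 0, "z": -2, "turn": 0, "gripper": 0.4},
    {"x": 0, "y": 0, "z": -4, "turn": 0, "gripper": 0.4},
    {"x": 0, "y": 0, "z": -4, "turn": 0, "gripper": 0.4},
    {"x": -2, "y": 0, "z": -4, "turn": 0, "gripper": 0.4},
    {"x": -2, "y": 0, "z": -4, "turn": 0, "gripper": 0.4},
    {"x": -3, "y": 0, "z": -2, "turn": 0, "gripper": 0.4},
    {"x": -3, "y": 0, "z": 0, "turn": 0, "gripper": 0.4},
    {"x": 0, "y": 0, "z": 0, "turn": 0, "gripper": 0.4},
    {"x": 0, "y": 0, "z": 0, "turn": 0, "gripper": 0.4}
  ]
}}

```text
time: 55.55
ee_pos: [0.6251, 0.0837, 0.3204]
ee_rot: [[0.06, 0.998, -0.0], [0.998, -0.06, 0.001], [0.001, -0.0, -1.0]]
force: [0.1, 0.4, -0.5]
width: 0.0531
grasp_force: 0.0
```

```bash
python3 chk.py
python3 - <<'E'
from an import *
f=cam('wrist'); P=cloud(f);rgb=f['frame']; x,y,z=np.moveaxis(P,-1,0)
m=(z>.122)&(z<.14)&(x>.6)&(x<.7)&(y>.135)&(y<.23)&(rgb.max(-1)<90);q=P[m]
v=np.linalg.svd((q-q.mean(0))[:,:2],full_matrices=False)[2][0];print('lever',len(q),q.mean(0),'turn',np.degrees(np.arctan(v[0]/v[1])))
g=cam('side')['frame'][130:390,160:440]
im=np.hstack([cv2.resize(rgb,(400,300)),cv2.resize(g,(400,371))[:300]]); cv2.imwrite('pics/c10.png',im[...,::-1])
E
```

```text
[0.62505201 0.08366726 0.32042496] turn 3.454125383760134
hung [ 0.601 -0.186  0.115] [0.632 0.076 0.136]
lever 1136 [0.63764544 0.17307253 0.12992281] turn 5.414479349947287
```

View pics/c10.png

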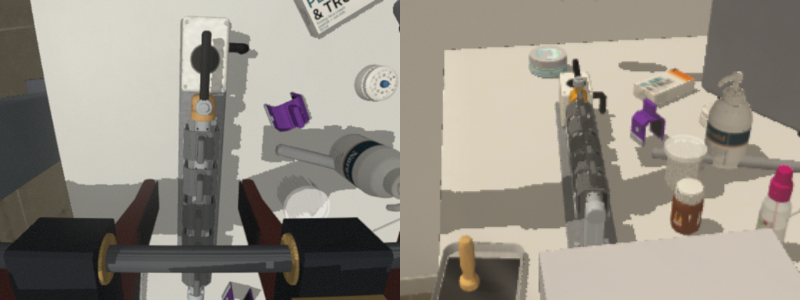

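The lever is in line with the pipe at 5.4°. All five cuffs are hung, the pusher stands upright in the tray, and the gripper is clear.

```bash
python3 -c "
from rig import env; print(env.close_job())"
```

```text
the job is handed in; nothing more can be done
None
```

The job is handed in, done in the order asked: cock shut, filter cap pressed flush, pusher back upright in the tray, all five cuffs hung astride the pipe, then the cock opened to its other stop. I didn't touch the pot, jar, buds or purple look-alikes.

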